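Close the storage dishes with their own lids

TASK

Close the four open white storage dishes so that they can be put away: pick out their four wooden lids, which lie about on the worktop, and set each one, not dropping it, on the dish whose shape and size it fits, plug fully inside and lying flat on the rim. Leave the dishes and the flat tin standing where they are.

Things in the scene. Friction and masses are not known exactly. Their poses are not given: they have to be found in the camera images.
- small_round_dish: White stoneware storage dish, open at the top, round, 76 mm across, 84 mm high, walls 5 mm thick, hollow down to 6 mm above its underside. Loose, 0.3 to 0.9 kg. Origin: centre of its underside, z up.
- small_round_lid: Pale wooden lid of the small round dish, 3 mm larger, 50 to 200 g. Under its 8 mm flange an 11 mm deep plug, 2.5 mm smaller than the opening on each side (6.5 at its foot). On top a round knob 24 mm across, 30 mm tall. Origin: centre of the plug's underside (on which it starts), z up; flange top at 19, grip top at 49 mm. Seated: origin 73 mm above the dish's.
- large_round_dish: White stoneware storage dish, open at the top, round, 112 mm across, 66 mm high, walls 5 mm thick, hollow down to 6 mm above its underside. Loose, 0.3 to 0.9 kg. Origin: centre of its underside, z up.
- large_round_lid: Pale wooden lid of the large round dish, 3 mm larger, 50 to 200 g. Under its 8 mm flange an 11 mm deep plug, 2.5 mm smaller than the opening on each side (6.5 at its foot). On top a round knob 26 mm across, 30 mm tall. Origin: centre of the plug's underside (on which it starts), z up; flange top at 19, grip top at 49 mm. Seated: origin 55 mm above the dish's.
- square_dish: White stoneware storage dish, open at the top, square with rounded corners, 90 x 90 mm, 80 mm high, walls 5 mm thick, hollow down to 6 mm above its underside. Loose, 0.3 to 0.9 kg. Origin: centre of its underside, z up.
- square_lid: Pale wooden lid of the square dish, 3 mm larger, 50 to 200 g. Under its 8 mm flange an 11 mm deep plug, 2.5 mm smaller than the opening on each side (6.5 at its foot). On top a square knob 24 x 24 mm, square to it, 30 mm tall. Origin: centre of the plug's underside (on which it starts), z up; flange top at 19, grip top at 49 mm. Seated: origin 69 mm above the dish's.
- oblong_dish: White stoneware storage dish, open at the top, oblong with rounded corners, 74 mm (its x) by 122 mm (its y), 58 mm high, walls 5 mm thick, hollow down to 6 mm above its underside. Loose, 0.3 to 0.9 kg. Origin: centre of its underside, z up.
- oblong_lid: Pale wooden lid of the oblong dish, 3 mm larger, 50 to 200 g. Under its 8 mm flange an 11 mm deep plug, 2.5 mm smaller than the opening on each side (6.5 at its foot). On top a bar grip 16 mm thick (x) and 56 mm long (y), 30 mm tall. Origin: centre of the plug's underside (on which it starts), z up; flange top at 19, grip top at 49 mm. Seated: origin 47 mm above the dish's.
- flat_tin: Flat closed food tin with a printed paper label, 86 mm across, 40 mm high; not a lid and no part of the job. Loose. Origin: centre of its underside, z up. (Things up to 270 mm tall stand unlisted along the back, x over 0.68; at the back right, x over 0.59 and y under -0.2; and on the left, y over 0.45.)

How it is judged:
By the outcome, as a careful person would: the job done as asked, in the order asked, and still so for the second after the job is handed in, with the robot touching nothing.
It also fails if it takes over 93 s, if anything falls off the work surface, if the arm or the gripper's body presses on something with over 40 N, if the wrist force passes 120 N, or if a joint passes its speed limit or range.

ROBOT

A 7-joint arm with a two-finger parallel gripper is mounted at the origin on a cart in front of the work surface, level with it; the furniture and walls round the work are solid. World frame = base frame: x ahead of the robot, y to its left, z up, the work surface at z = 0. Lengths are in m, angles in rad, forces in N, time in s.
With the tool pointing down it reaches from about 0.4 to 0.85 m from the base axis. Payload 10.4 kg.
Tool frame: the origin (TCP) lies between the finger pads; the fingertips stand manip.finger_overhang ahead of it and the grasp point (between the pads) lies 11 mm behind it (manip.finger_overhang is the distance from the TCP to the fingertips, in m); x points along the fingers, z is the direction in which the jaws open and shut, and the axes are right-handed (so a half turn about x gives the same grasp; the last joint's range is limited). The gripper opens to 85 mm and grips with 20 to 120 N. Pads are 22 mm wide; open, the fingers measure 114 mm over their backs; the gripper's body (76 mm by 85 mm) begins 54 mm behind the grasp point. The pads swing forward as they close: fully open they stand 13 mm farther back than shut.
Start: joints at [1.201, 0.332, -0.065, 1.46, 0.022, 1.35, -0.088], TCP at [0.212, -0.588, 0.239] pointing down, gripper open.
Joint ranges: [-2.6, 2.6], [-0.5, 2.12], [-1.47, 1.34], [0.16, 2.42], [-1.27, 4.41], [0.06, 2.06], [-2.6, 2.6]. Speed limits (rad/s): [2.22, 2.22, 2.79, 2.79, 3.14, 3.14, 3.14].

INTERFACE

Orientations are given as a unit quaternion [x, y, z, w].
In Python, from workcell import get_obs, camera, workorder, manip gives the robot as it stands. The module is installed in compiled form; this text tells all that it offers.
- The arm moves only by the tool play_rows, never from a script. Its argument "increments" is text: rows parted by semicolons, each of 4 numbers parted by spaces: the shift along the tool's x, y, z in m, then the turn about the tool's x in rad. A call has 1 to 20 rows; each row shifts and turns the pose as measured when the row begins, along the tool's axes as they then stand; what a row does not reach is not made up. A row lasts 1/10 s, in which the tool goes at most 50 mm and 8.59 degrees, less where a joint would pass 70% of its speed; a pose out of reach is approached as far as the arm can. A call is refused whole if a number of a shift passes 0.05 or a number of a turn 0.15, either way. A call with a gripper value outside its range is refused whole. "hand" is the gripper command: -1 is fully open, 1 is shut, values between are in proportion, set as the call begins (left out, the last holds). The fingers move at their own pace and stop on an object; "squeeze" is the grip in N (left out, the last holds). Time passes only in rows, so rows that do not move let the fingers close. It gives the time, the measured TCP pose, the force and the opening at its end, in the units of the state.
- get_obs(): the state, without advancing time (a new reading comes with each control period).
- camera(name): name is "side" or "top"; returns a dict with "img" (420x560x3 uint8, blue, green, red), "fov_y" (degrees; the focal length in pixels is half the picture's height over the tangent of half this angle, whatever the lens; pixels are square), "cx", "cy" (the principal point, pixels), "distortion" ([k1, k2, p1, p2, k3] as OpenCV has them; the pictures are not rectified), "R" (3x3) and "t" (3): a world point X has camera coordinates R X + t. Camera axes: x right, y down, z forward; pixel columns grow to the right and rows downward; lengths in m; the calibration is good to about 2 mm. A picture is of the moment at which its call begins. There is no depth.
- workorder.hand_in(): hands the job in, once; it reports no verdict.
The state is a dict: "clock": time; "joint_pos": joint angles; "joint_velocities": joint speeds; "tau": joint torques, N m; "position": TCP position; "ee_rot": TCP orientation; "ft_force": force on the tool from outside, world axes, zero at the start; "torque": the same for the moment, N m; "grip_width": opening from 0.0 (shut) to 1.0 (fully open).
Only numpy, scipy, OpenCV 4.12 (cv2) and the standard library are available. Lean on these libraries where they do the work, as an engineer would, in place of code of your own. Each camera call takes 0.05 s, during which the arm holds its last target.

## Working session

There is one attempt and no reset: what is moved stays moved. The work goes in short steps, Python scripts to look and compute and a tool call to move; the robot and the scene stay as the last step left them, time stands still between calls to the robot, and variables do not carry over. Pictures are saved under pics/ and viewed, and the job is handed in when it is done.

Besides the shell and the picture viewer there is one more tool, called as a command line: name --argument value ..., lists and objects as JSON in quotes. play_rows: Moves the arm, as the interface text tells. Its arguments: {"type":"object","properties":{"increments":{"type":"string"},"hand":{"type":"number"},"squeeze":{"type":"number"}},"required":["increments"]}

```bash
mkdir -p pics; python3 - <<'E'
from workcell import get_obs, camera, workorder, manip
import cv2, numpy as np, pickle
print(get_obs()); print(manip.finger_overhang, [a for a in dir(manip) if a[0]!='_'])
for n in("side","top"):
    c=camera(n); cv2.imwrite(f"pics/{n}0.png",cv2.resize(c["img"],(800,600),interpolation=cv2.INTER_CUBIC)); pickle.dump(c,open(f"{n}0.pkl","wb"))
    print({k:v for k,v in c.items() if k!="img"})
E
```

```text
{'clock': 0.0, 'joint_pos': array([ 1.20141101,  0.33288436, -0.06470978,  1.46098151,  0.02159351,
        1.34990497, -0.08852424]), 'joint_velocities': array([-0.001216  , -0.00075053,  0.00100338, -0.0007609 ,  0.00013003,
        0.00114312, -0.00011385]), 'tau': array([-1.09022028e-03, -6.25443578e+01,  4.85114101e-02, -3.91606092e+01,
        1.62664888e-02,  9.79060162e-03, -1.97012122e-05]), 'position': array([ 0.21229356, -0.58743149,  0.23848897]), 'ee_rot': array([ 0.40652164,  0.57920718, -0.405955  ,  0.57832494]), 'ft_force': array([-2.72992617e-01, -4.56534701e-01, -4.16605749e-04]), 'torque': array([-0.01212125,  0.04981355,  0.00490505]), 'grip_width': 0.9964600676945035}
0.008 ['MotionError', 'finger_overhang']
{'fov_y': 56.66967505798455, 'cx': 276.78985369798994, 'cy': 202.89143350058828, 'distortion': array([0.03805982, 0.        , 0.        , 0.        , 0.        ]), 'R': array([[-0.99986418,  0.01624931,  0.00275442],
       [ 0.009002  ,  0.67843958, -0.73460105],
       [-0.01380546, -0.73447648, -0.67849371]]), 't': array([0.4962228 , 0.00246395, 1.03041462])}
{'fov_y': 52.878434438421024, 'cx': 282.0823868014762, 'cy': 215.6412461533497, 'distortion': array([-0.11673544,  0.        ,  0.        ,  0.        ,  0.        ]), 'R': array([[ 0.00990151, -0.99992972, -0.00652102],
       [-0.9970896 , -0.00937998, -0.07565945],
       [ 0.07559297,  0.00725118, -0.99711239]]), 't': array([0.02127208, 0.50024937, 1.24211763])}
```

View pics/top0.png

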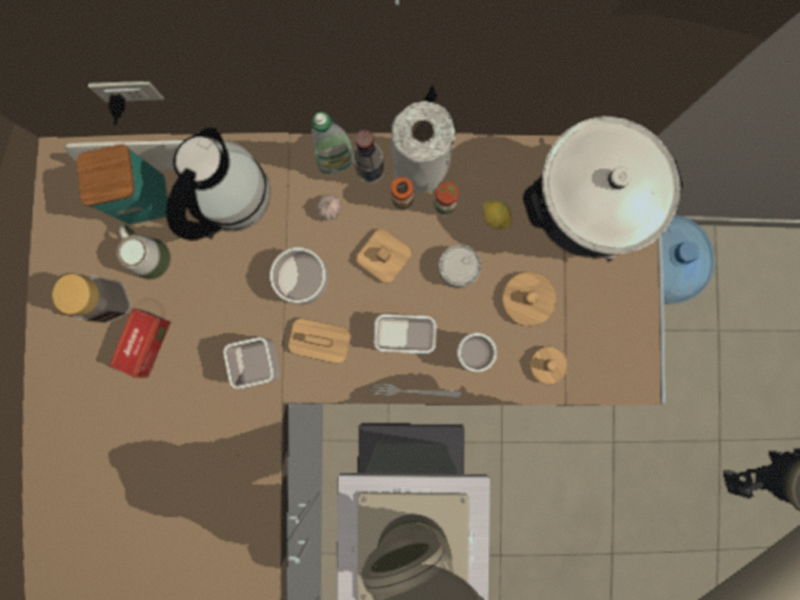

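View pics/side0.png

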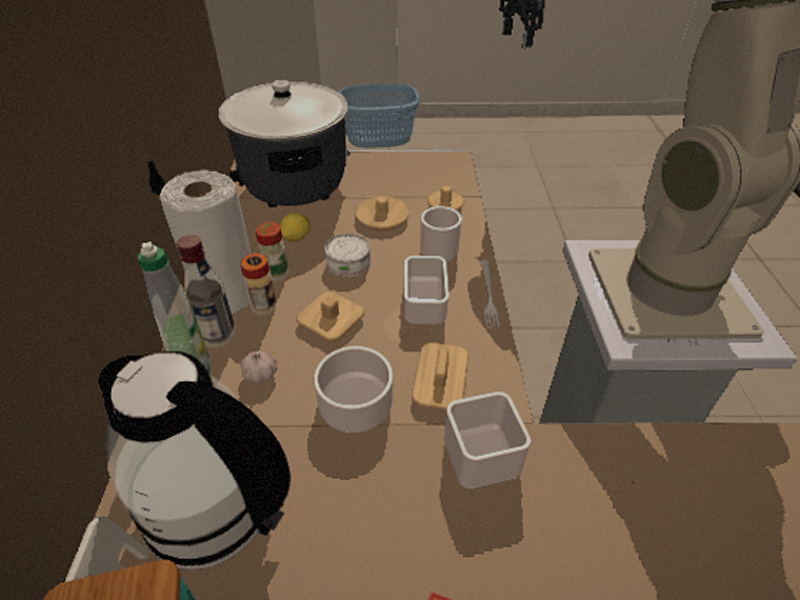

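```bash
cat > h.py <<'E'
import cv2, numpy as np, pickle
from scipy.optimize import minimize
def load(n): return pickle.load(open(n+".pkl","rb"))
def K(c):
    f=c["img"].shape[0]/2/np.tan(np.radians(c["fov_y"]/2)); return np.array([[f,0,c["cx"]],[0,f,c["cy"]],[0,0,1.]])
def proj(c,P):
    P=np.asarray(P,float).reshape(-1,3)
    return cv2.projectPoints(P,cv2.Rodrigues(c["R"])[0],c["t"],K(c),c["distortion"])[0].reshape(-1,2)
def back(c,uv,z):
    p=cv2.undistortPoints(np.array([[uv]],float),K(c),c["distortion"]).ravel()
    d=c["R"].T@np.array([p[0],p[1],1]); o=-c["R"].T@c["t"]; return o+d*(z-o[2])/d[2]
def circ(r,n=72):
    a=np.linspace(0,2*np.pi,n,endpoint=False); return np.c_[r*np.cos(a),r*np.sin(a)]
def rrect(wx,wy,r,n=8):
    pts=[]
    for cx,cy,a0 in((1,1,0),(-1,1,90),(-1,-1,180),(1,-1,270)):
        a=np.radians(np.linspace(a0,a0+90,n)); pts.append(np.c_[cx*(wx/2-r)+r*np.cos(a),cy*(wy/2-r)+r*np.sin(a)])
    p=np.vstack(pts); q=[]
    for i in range(len(p)):
        a,b=p[i],p[(i+1)%len(p)]; m=max(1,int(np.linalg.norm(b-a)/.004))
        for k in range(m): q.append(a+(b-a)*k/m)
    return np.array(q)
# name:(list of (outline, z, weight))
def outl(kind,g=0.):
    return {'sr':lambda:circ(.038+g),'lr':lambda:circ(.056+g),'sq':lambda:rrect(.09+2*g,.09+2*g,.012),'ob':lambda:rrect(.074+2*g,.122+2*g,.012),'tin':lambda:circ(.043+g)}[kind]()
H={'sr':.084,'lr':.066,'sq':.08,'ob':.058,'tin':.04}
def grip(kind): return {'sr':lambda:circ(.012,36),'lr':lambda:circ(.013,36),'sq':lambda:rrect(.024,.024,.002),'ob':lambda:rrect(.016,.056,.002)}[kind]()
def model(obj):
    k,t=obj.split('_')
    if t=='dish': return [(outl(k),H[k]),(outl(k,-.005),H[k])]
    return [(outl(k,.0015),.019),(grip(k),.049)]
def world(o,z,p,z0=0):
    c,s=np.cos(p[2]),np.sin(p[2]); return np.c_[o@np.array([[c,s],[-s,c]])+p[:2],np.full(len(o),z+z0)]
E
python3 - <<'E'
from h import *
c=load("top0"); im=c["img"]
# crop region of workspace: orig px x 150..410, y 160..285
x0,y0,x1,y1=150,155,410,290
big=cv2.resize(im[y0:y1,x0:x1],None,fx=3,fy=3,interpolation=cv2.INTER_CUBIC)
for x in range(x0,x1,20): cv2.putText(big,str(x),((x-x0)*3,8),0,.3,(255,255,255),1); cv2.line(big,((x-x0)*3,10),((x-x0)*3,14),(255,255,255),1)
for y in range(y0,y1,20): cv2.putText(big,str(y),(0,(y-y0)*3+4),0,.3,(255,255,255),1)
cv2.imwrite("pics/c1.png",big)
E
```

```text
(no output)
```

View pics/c1.png

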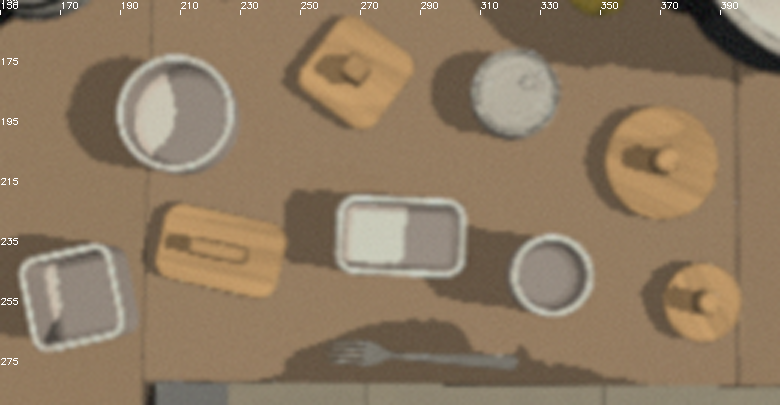

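```bash
cat > fit.py <<'E'
from h import *
init={'lr_dish':((208.7,192.7),.066,0),'sq_dish':((174.3,254),.08,.17),'ob_dish':((283.7,233.3),.058,-.03),'sr_dish':((334,246.7),.084,0),
'sq_lid':((268.7,179),.019,-.65),'lr_lid':((370.7,209),.019,0),'sr_lid':((384,255.7),.019,0),'ob_lid':((223.3,238.3),.019,-.2)}
def grads(c,s):
    g=cv2.GaussianBlur(c["img"].astype(np.float32),(0,0),s); return cv2.Sobel(g,cv2.CV_32F,1,0)/8,cv2.Sobel(g,cv2.CV_32F,0,1)/8
def score(p,obj,c,G,z0=0,parts=None):
    S=0
    for i,(o,z) in enumerate(model(obj)):
        if parts is not None and i not in parts: continue
        uv=proj(c,world(o,z,p,z0)).astype(np.float32); d=np.roll(uv,-1,0)-np.roll(uv,1,0); n=np.c_[-d[:,1],d[:,0]]/(np.linalg.norm(d,axis=1)[:,None]+1e-9)
        gx=cv2.remap(G[0],uv[:,0],uv[:,1],cv2.INTER_LINEAR)[:,0];gy=cv2.remap(G[1],uv[:,0],uv[:,1],cv2.INTER_LINEAR)[:,0]
        if gx.ndim==1: gx=gx[:,None];gy=gy[:,None]
        g=np.abs(gx*n[:,:1]+gy*n[:,1:]).max(1); S+=np.minimum(g,25).mean()
    return S
def fit(p0,obj,cs,z0=0,parts=None):
    yawfree=obj[:2] in('sq','ob')
    p=np.array(p0,float)
    for s in(2.,1.):
        Gs=[grads(c,s) for c in cs]
        f=lambda q:-sum(score([q[0]*.001+p0[0],q[1]*.001+p0[1],(q[2]*.01 if yawfree else 0)+p0[2]],obj,c,G,z0,parts) for c,G in zip(cs,Gs))
        q0=[(p[0]-p0[0])*1000,(p[1]-p0[1])*1000,(p[2]-p0[2])*100]
        sim=np.array([q0]+[list(np.array(q0)+np.eye(3)[i]*4) for i in range(3)])
        r=minimize(f,q0,method='Nelder-Mead',options=dict(initial_simplex=sim,maxiter=400))
        p=np.array([r.x[0]*.001+p0[0],r.x[1]*.001+p0[1],(r.x[2]*.01 if yawfree else 0)+p0[2]])
    return p,-r.fun
if __name__=="__main__":
    T,S=load("top0"),load("side0"); out={}
    for k,(uv,z,y) in init.items():
        b=back(T,uv,z); p0=[b[0],b[1],y]
        a=fit(p0,k,[T]);s=fit(a[0],k,[S]); j=fit(a[0],k,[T,S]); out[k]=j[0]
        print(k,"T",np.round(a[0],4),round(a[1],1),"S",np.round(s[0],4),round(s[1],1),"J",np.round(j[0],4),round(j[1],1))
    pickle.dump(out,open("poses.pkl","wb"))
    for n,c in(("top",T),("side",S)):
        big=cv2.resize(c["img"],None,fx=4,fy=4,interpolation=cv2.INTER_CUBIC)
        for k,p in out.items():
            for o,z in model(k): cv2.polylines(big,[np.int32((proj(c,world(o,z,p))+.5)*4)],True,(0,0,255),1)
        big=big[620:1160,600:1640] if n=="top" else big[500:1500,800:1540]
        m=max(big.shape[1]/800,big.shape[0]/600); cv2.imwrite(f"pics/ov_{n}.png",cv2.resize(big,None,fx=1/m,fy=1/m,interpolation=cv2.INTER_AREA))
E
python3 fit.py
```

```text
lr_dish T [0.5622 0.247  0.    ] 29.0 S [0.5617 0.2409 0.    ] 40.5 J [0.561  0.2464 0.    ] 59.1
sq_dish T [0.387  0.3404 0.2316] 27.9 S [0.3871 0.3347 0.2337] 33.0 J [0.3872 0.3349 0.2344] 58.7
ob_dish T [ 0.446   0.0232 -0.0232] 26.8 S [ 0.4448  0.021  -0.0217] 38.6 J [ 0.4453  0.0227 -0.0243] 64.2
sr_dish T [ 0.4096 -0.1161  0.    ] 32.3 S [ 0.4078 -0.1148  0.    ] 28.3 J [ 0.4085 -0.1155  0.    ] 59.5
sq_lid T [ 0.612   0.066  -0.6333] 19.4 S [ 0.6103  0.0683 -0.6532] 21.8 J [ 0.611   0.0667 -0.6521] 40.5
lr_lid T [ 0.5234 -0.2399  0.    ] 20.0 S [ 0.5213 -0.2395  0.    ] 22.2 J [ 0.5229 -0.24    0.    ] 41.9
sr_lid T [ 0.3849 -0.2806  0.    ] 19.0 S [ 0.3829 -0.2808  0.    ] 19.6 J [ 0.3829 -0.2805  0.    ] 38.3
ob_lid T [ 0.4333  0.199  -0.2251] 17.4 S [ 0.4317  0.1993 -0.2077] 17.8 J [ 0.4323  0.1993 -0.1956] 34.8
```

View pics/ov_top.png

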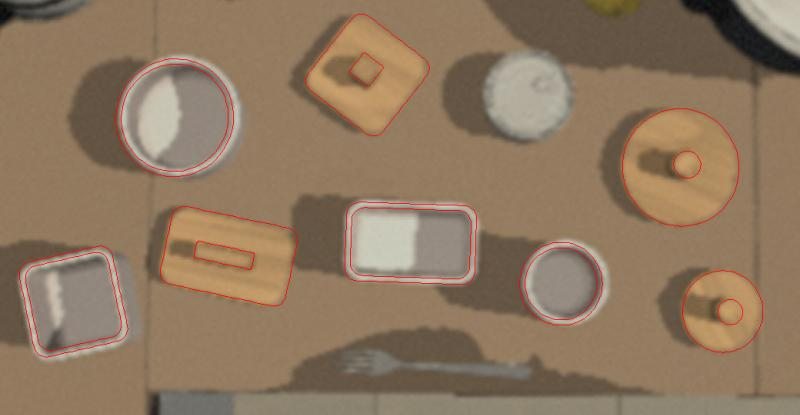

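View pics/ov_side.png

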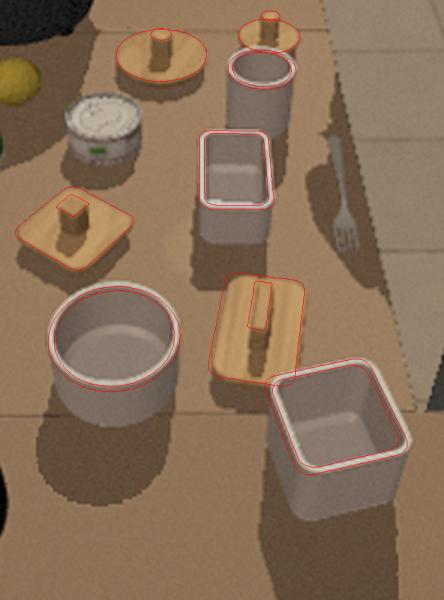

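```bash
python3 - <<'E'
s=open('fit.py').read()
s=s.replace("g=np.abs(gx*n[:,:1]+gy*n[:,1:]).max(1); S+=np.minimum(g,25).mean()",
"""n=n*np.sign(((uv-uv.mean(0))*n).sum(1))[:,None]; g=(gx*n[:,:1]+gy*n[:,1:])
        dish=obj.endswith('dish')
        if dish: g=g.mean(1)*(-1 if i==0 else 1)
        elif i==0: g=-g.mean(1)
        else: g=np.abs(g).max(1)
        S+=np.clip(g,-5,25).mean()""")
s=s.replace("[:,0];gy","[:,0];gy") 
open('fit.py','w').write(s)
E
python3 fit.py
```

```text
lr_dish T [0.5629 0.2416 0.    ] 23.1 S [0.5616 0.2409 0.    ] 36.1 J [0.5621 0.2412 0.    ] 58.1
sq_dish T [0.3836 0.3344 0.2333] 25.8 S [0.3827 0.3337 0.2325] 39.5 J [0.3829 0.3338 0.2345] 64.3
ob_dish T [ 0.446   0.0221 -0.0275] 20.4 S [ 0.4446  0.0207 -0.0258] 34.1 J [ 0.4452  0.0215 -0.0275] 52.7
sr_dish T [ 0.4097 -0.1211  0.    ] 25.5 S [ 0.4086 -0.1215  0.    ] 22.6 J [ 0.4093 -0.1212  0.    ] 47.5
sq_lid T [ 0.612   0.0652 -0.6301] 15.1 S [ 0.6101  0.0681 -0.6516] 17.5 J [ 0.611   0.0659 -0.6428] 32.2
lr_lid T [ 0.5233 -0.2405  0.    ] 15.7 S [ 0.5211 -0.2397  0.    ] 18.3 J [ 0.5227 -0.2403  0.    ] 33.8
sr_lid T [ 0.3859 -0.2808  0.    ] 14.7 S [ 0.3828 -0.281   0.    ] 14.2 J [ 0.3827 -0.2807  0.    ] 28.5
ob_lid T [ 0.4334  0.1983 -0.2241] 13.5 S [ 0.4318  0.1973 -0.1854] 15.0 J [ 0.4323  0.1981 -0.193 ] 28.0
```

View pics/ov_top.png

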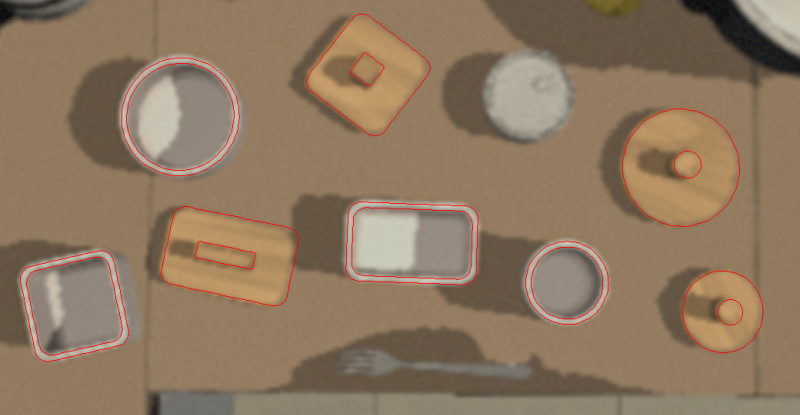

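View pics/ov_side.png

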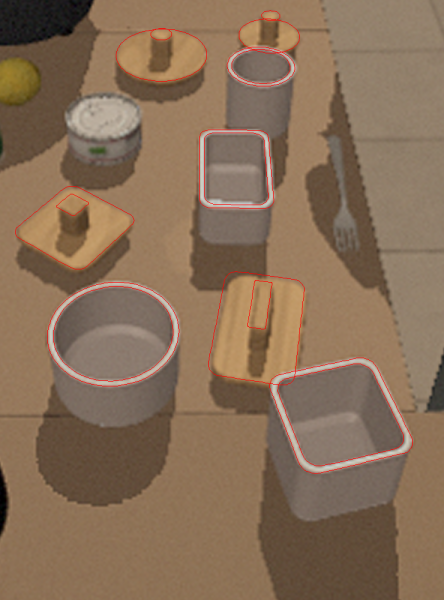

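```bash
cat > st.py <<'E'
import sys,numpy as np
from workcell import get_obs
from scipy.spatial.transform import Rotation as Ro
o=get_obs(); R=Ro.from_quat(o["ee_rot"]).as_matrix()
yaw=np.arctan2(R[1,2],R[0,2])
print("t",round(o["clock"],2),"pos",np.round(o["position"],4),"q",np.round(o["joint_pos"],2),"jaw yaw",round(yaw,3),"toolx",np.round(R[:,0],3),"tooly",np.round(R[:,1],2),"F",np.round(o["ft_force"],1),"w",round(o["grip_width"]*85,1))
if len(sys.argv)>4:
    tgt=np.array([float(a) for a in sys.argv[1:4]]); ty=float(sys.argv[4])
    per=np.pi
    d=R.T@(tgt-o["position"]); dy=(ty-yaw+per/2)%per-per/2
    print("tool shift",np.round(d,4),"turn",round(-dy,3),"alt",round(-dy+np.sign(dy)*per,3))
E
python3 st.py .384 -.2807 .2 0
```

```text
t 0.1 pos [ 0.2123 -0.5875  0.2386] q [ 1.2   0.33 -0.06  1.46  0.02  1.35 -0.09] jaw yaw -1.224 toolx [-0.     0.001 -1.   ] tooly [ 0.94  0.34 -0.  ] F [-0.2 -0.2  0.5] w 84.7
tool shift [ 0.0389  0.2657 -0.2301] turn -1.224 alt 1.918
```

play_rows --increments "0 .034 -.029 0;0 .034 -.029 0;0 .034 -.029 0;0 .034 -.029 0;0 .034 -.029 0;0 .034 -.029 0;0 .034 -.029 0;0 .028 -.027 0;0 0 0 0" --hand -0.2

```text
clock: 1.0
position: [0.3878, -0.2684, 0.2346]
ee_rot: [0.407, 0.581, -0.407, 0.576]
ft_force: [-1.0, -0.6, 0.3]
grip_width: 0.598
```

```bash
python3 st.py .384 -.2807 .1 -1.224
```

```text
t 1.0 pos [ 0.3878 -0.2684  0.2346] q [ 0.85  0.02 -0.34  1.83  0.01  1.29 -0.72] jaw yaw -1.227 toolx [-0.006  0.004 -1.   ] tooly [ 0.94  0.34 -0.  ] F [-1.  -0.6  0.3] w 50.8
tool shift [ 0.1345 -0.0073  0.0111] turn -0.003 alt 3.139
```

play_rows --increments ".03 -.003 .005 0;.04 -.003 .005 0;.04 -.002 .002 0;.04 0 0 0;.02 0 0 0;0 0 0 0"

```text
clock: 1.6
position: [0.3829, -0.2835, 0.0593]
ee_rot: [0.406, 0.58, -0.407, 0.577]
ft_force: [-0.4, -0.8, -0.3]
grip_width: 0.599
```

```bash
python3 st.py .384 -.2807 .029 -1.224; cat > pic.py <<'E'
import sys,cv2,pickle
from workcell import camera
n,name,x0,y0,x1,y1=sys.argv[1],sys.argv[2],*map(int,sys.argv[3:7])
c=camera(n); pickle.dump(c,open(name+".pkl","wb")); im=c["img"][y0:y1,x0:x1]
s=min(800/im.shape[1],600/im.shape[0]); cv2.imwrite(f"pics/{name}.png",cv2.resize(im,None,fx=s,fy=s,interpolation=cv2.INTER_CUBIC))
E
python3 pic.py side s1 220 80 380 200
```

```text
t 1.6 pos [ 0.3829 -0.2835  0.0593] q [ 0.84  0.22 -0.33  2.02  0.09  0.92 -0.76] jaw yaw -1.225 toolx [-0.004  0.002 -1.   ] tooly [ 0.94  0.34 -0.  ] F [-0.4 -0.8 -0.3] w 51.0
tool shift [ 0.0303  0.0021 -0.0021] turn -0.001 alt 3.141
```

View pics/s1.png

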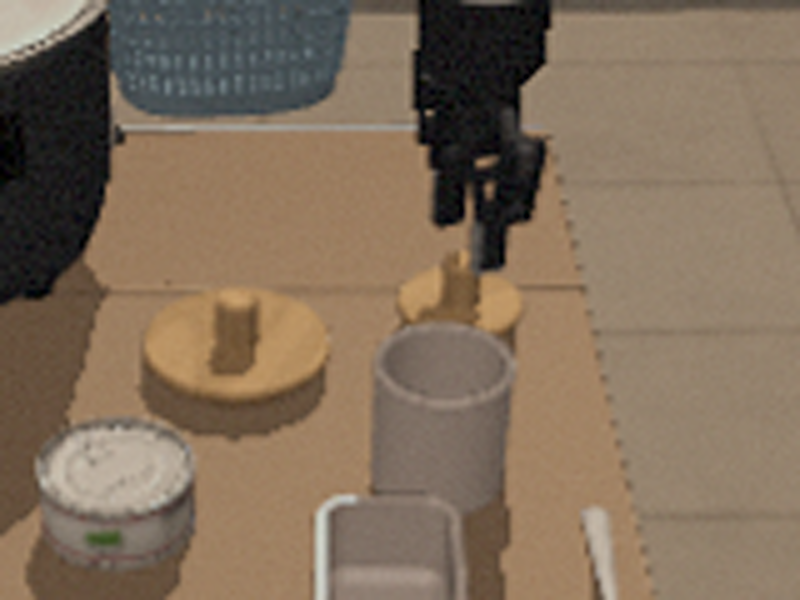

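play_rows --increments ".016 .002 -.002 0;.014 0 0 0;0 0 0 0;0 0 0 0"

```text
clock: 2.05
position: [0.3867, -0.2841, 0.0342]
ee_rot: [0.406, 0.577, -0.407, 0.579]
ft_force: [0.2, 0.0, 0.0]
grip_width: 0.6
```

play_rows --increments "0 0 0 0;0 0 0 0;0 0 0 0;0 0 0 0;0 0 0 0;0 0 0 0;0 0 0 0;0 0 0 0" --hand 1 --squeeze 40

```text
clock: 2.85
position: [0.3878, -0.2852, 0.0367]
ee_rot: [0.406, 0.576, -0.408, 0.581]
ft_force: [-0.4, 0.2, -0.4]
grip_width: 0.263
```

```bash
python3 st.py .384 -.2807 .12 -1.224
```

```text
t 2.85 pos [ 0.3878 -0.2852  0.0367] q [ 0.83  0.26 -0.32  2.03  0.11  0.86 -0.78] jaw yaw -1.226 toolx [ 0.004 -0.006 -1.   ] tooly [0.94 0.34 0.  ] F [-0.4  0.2 -0.4] w 22.4
tool shift [-0.0833 -0.0019 -0.005 ] turn -0.002 alt 3.139
```

play_rows --increments "-.02 0 0 0;-.04 0 0 0;-.04 0 0 0;-.03 0 0 0;0 0 0 0"

```text
clock: 3.35
position: [0.3862, -0.2835, 0.1702]
ee_rot: [0.406, 0.577, -0.407, 0.579]
ft_force: [1.0, 0.0, 0.1]
grip_width: 0.262
```

```bash
python3 st.py .4093 -.1212 .16 -1.224;python3 pic.py side s2 220 60 380 180
```

```text
t 3.35 pos [ 0.3862 -0.2835  0.1702] q [ 0.86  0.08 -0.34  1.91  0.03  1.15 -0.71] jaw yaw -1.226 toolx [ 0.001 -0.003 -1.   ] tooly [0.94 0.34 0.  ] F [1.  0.  0.1] w 22.3
tool shift [ 0.0098  0.0766 -0.145 ] turn -0.002 alt 3.14
```

View pics/s2.png

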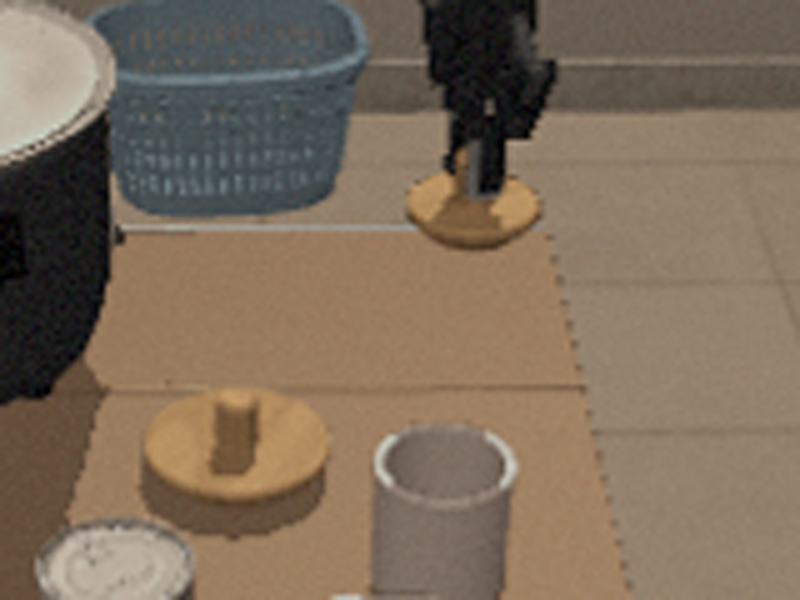

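play_rows --increments "0 .013 -.025 0;0 .018 -.034 0;0 .018 -.034 0;0 .016 -.03 0;0 .01 -.02 0;0 .002 -.004 0;0 0 0 0"

```text
clock: 4.1
position: [0.4046, -0.1129, 0.1599]
ee_rot: [0.406, 0.581, -0.409, 0.574]
ft_force: [-0.0, 0.2, -0.7]
grip_width: 0.264
```

```bash
python3 st.py .4093 -.1212 .16 -1.224;python3 pic.py side s3 220 80 380 200; python3 pic.py top t3 280 190 400 280
cat > held.py <<'E'
# held.py kind tag dz_grasp : fit held lid; prints lid pos per camera & offset from TCP
import sys
from fit import *
from workcell import get_obs
k,tags,dz=sys.argv[1],sys.argv[2].split(','),float(sys.argv[3])
yaw=float(sys.argv[4]) if len(sys.argv)>4 else 0
o=get_obs(); p=o["position"]; z0=p[2]-dz
cs=[load(t) for t in tags]
for tag,c in zip(tags,cs):
    a=fit([p[0],p[1],yaw],k,[c],z0,[0]); print(tag,np.round(a[0],4),round(a[1],1),"minus TCP",np.round(a[0][:2]-p[:2],4))
    big=cv2.resize(c["img"],None,fx=4,fy=4,interpolation=cv2.INTER_CUBIC)
    q=(proj(c,world(outl(k[:2],.0015),.019,a[0],z0))+.5)*4
    cv2.polylines(big,[np.int32(q)],True,(0,0,255),1); m=np.int32(q.mean(0)); m=np.maximum(m,[300,225])
    cv2.imwrite(f"pics/h_{tag}.png",big[m[1]-225:m[1]+225,m[0]-300:m[0]+300])
E
python3 held.py sr_lid s3,t3 .0367
```

```text
t 4.1 pos [ 0.4046 -0.1129  0.1599] q [ 0.69 -0.02 -0.51  2.04 -0.01  1.13 -1.05] jaw yaw -1.228 toolx [-0.011  0.003 -1.   ] tooly [ 0.94  0.34 -0.01] F [-0.   0.2 -0.7] w 22.4
tool shift [-0.0002  0.0017  0.0095] turn -0.004 alt 3.137
s3 [ 0.4015 -0.1165  0.    ] 4.7 minus TCP [-0.0031 -0.0026]
t3 [ 0.4352 -0.1489  0.    ] 4.8 minus TCP [ 0.0307 -0.035 ]
```

```bash
python3 -c "
import cv2,numpy as np
cv2.imwrite('pics/hh3.png',np.vstack([cv2.imread('pics/h_s3.png')[75:375],cv2.imread('pics/h_t3.png')[75:375]]))"
```

```text
(no output)
```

View pics/hh3.png

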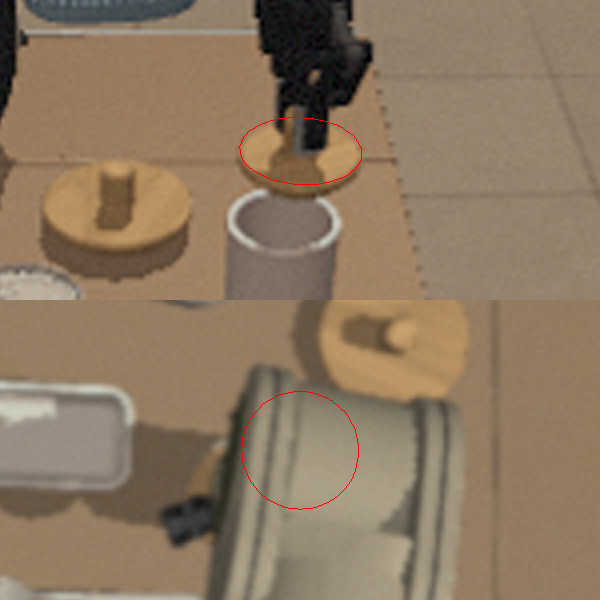

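play_rows --increments ".005 .004 .009 0;.01 0 0 0;.01 0 0 0;0 0 0 0"

```text
clock: 4.6
position: [0.4108, -0.125, 0.1317]
ee_rot: [0.408, 0.58, -0.411, 0.572]
ft_force: [-0.3, -0.8, -0.9]
grip_width: 0.266
```

```bash
python3 st.py .4115 -.1199 .11 -1.224;python3 pic.py side s4 220 80 380 200; python3 held.py sr_lid s4 .0367
```

```text
t 4.6 pos [ 0.4108 -0.125   0.1317] q [ 0.69  0.04 -0.5   2.05  0.02  1.07 -1.06] jaw yaw -1.236 toolx [-0.011  0.003 -1.   ] tooly [ 0.94  0.33 -0.01] F [-0.3 -0.8 -0.9] w 22.6
tool shift [ 0.0217  0.0025 -0.0044] turn -0.012 alt 3.13
s4 [ 0.408  -0.1284  0.    ] 4.4 minus TCP [-0.003  -0.0034]
```

View pics/h_s4.png

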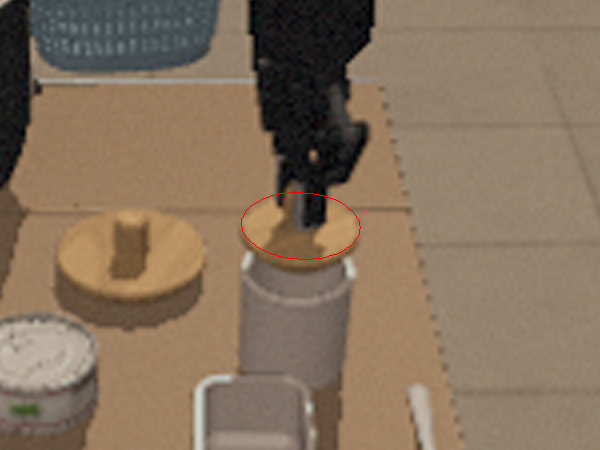

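play_rows --increments ".004 .0027 -.004 0;.004 0 0 0;0 0 0 0;0 0 0 0"

```text
clock: 5.05
position: [0.4125, -0.1196, 0.124]
ee_rot: [0.408, 0.58, -0.411, 0.573]
ft_force: [0.1, -0.0, 0.0]
grip_width: 0.264
```

```bash
python3 st.py .4117 -.1192 .11 -1.224;python3 pic.py side s5 220 80 380 200; python3 held.py sr_lid s5 .0367
```

```text
t 5.05 pos [ 0.4125 -0.1196  0.124 ] q [ 0.68  0.05 -0.51  2.06  0.02  1.05 -1.08] jaw yaw -1.235 toolx [-0.01   0.003 -1.   ] tooly [ 0.94  0.33 -0.01] F [ 0.1 -0.   0. ] w 22.4
tool shift [ 0.014  -0.0005 -0.0006] turn -0.011 alt 3.13
s5 [ 0.4099 -0.124   0.    ] 4.8 minus TCP [-0.0026 -0.0043]
```

View pics/s5.png

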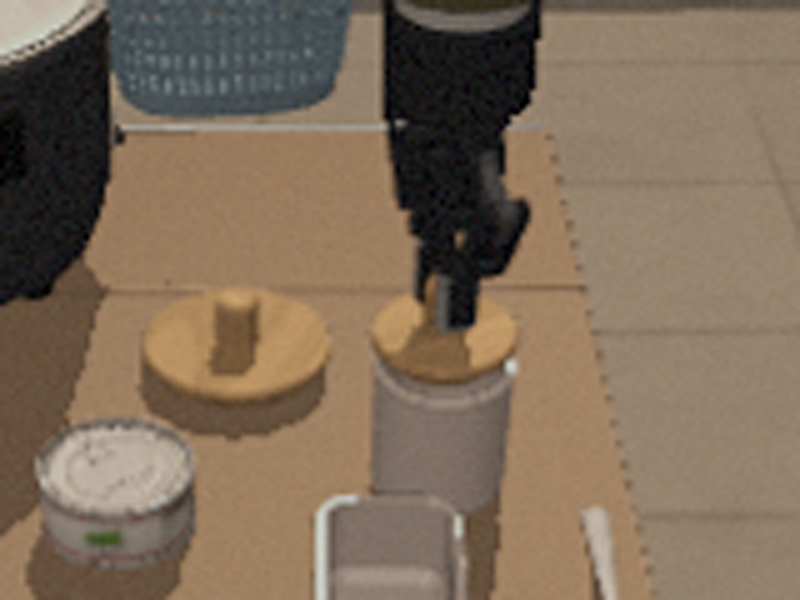

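play_rows --increments ".004 0 0 0;.004 0 0 0;.003 0 0 0;0 0 0 0"

```text
clock: 5.5
position: [0.4125, -0.1199, 0.1124]
ee_rot: [0.408, 0.58, -0.411, 0.573]
ft_force: [0.2, -0.2, -0.8]
grip_width: 0.266
```

```bash
python3 st.py .4117 -.1192 .11 -1.224;python3 pic.py side s6 220 80 380 200
```

```text
t 5.5 pos [ 0.4125 -0.1199  0.1124] q [ 0.68  0.06 -0.51  2.07  0.03  1.03 -1.08] jaw yaw -1.236 toolx [-0.01   0.002 -1.   ] tooly [ 0.94  0.33 -0.01] F [ 0.2 -0.2 -0.8] w 22.6
tool shift [ 0.0024 -0.0005 -0.0009] turn -0.012 alt 3.13
```

View pics/s6.png

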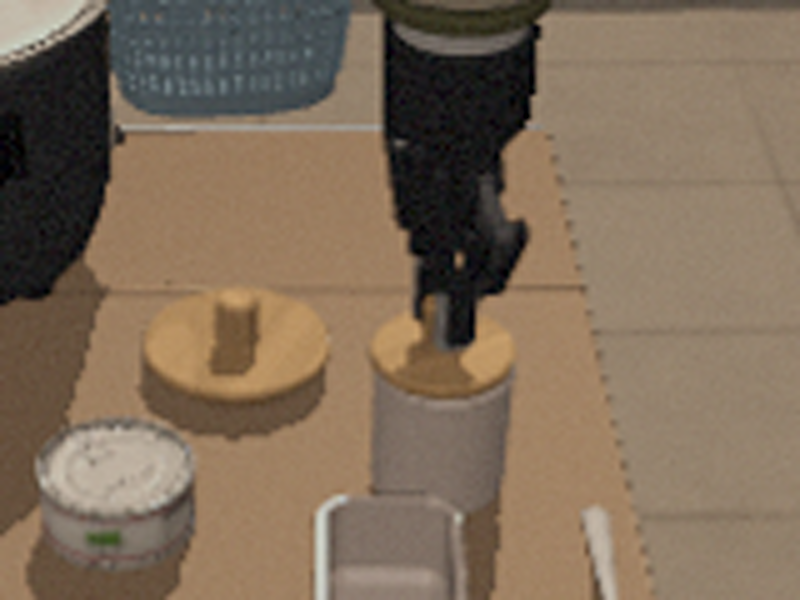

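play_rows --increments ".0015 0 0 0;.0015 0 0 0;.001 0 0 0;0 0 0 0"

```text
clock: 5.95
position: [0.4131, -0.1204, 0.1092]
ee_rot: [0.408, 0.579, -0.411, 0.574]
ft_force: [-1.2, 0.0, 0.9]
grip_width: 0.262
```

play_rows --increments ".0015 0 0 0;.0015 0 0 0;0 0 0 0"

```text
clock: 6.25
position: [0.4146, -0.1204, 0.1097]
ee_rot: [0.408, 0.578, -0.411, 0.575]
ft_force: [-1.5, 0.0, -3.4]
grip_width: 0.265
```

play_rows --increments "0 0 0 0;0 0 0 0;0 0 0 0;0 0 0 0" --hand 0

```text
clock: 6.65
position: [0.4149, -0.1201, 0.1094]
ee_rot: [0.408, 0.578, -0.411, 0.575]
ft_force: [0.6, 0.8, -0.9]
grip_width: 0.505
```

```bash
python3 st.py .5227 -.2403 .16 -1.224;python3 pic.py side s7 220 80 380 200
```

```text
t 6.65 pos [ 0.4149 -0.1201  0.1094] q [ 0.68  0.07 -0.51  2.07  0.04  1.02 -1.09] jaw yaw -1.236 toolx [-0.006 -0.    -1.   ] tooly [ 0.94  0.33 -0.01] F [ 0.6  0.8 -0.9] w 42.9
tool shift [-0.0512  0.062   0.1488] turn -0.012 alt 3.13
```

View pics/s7.png

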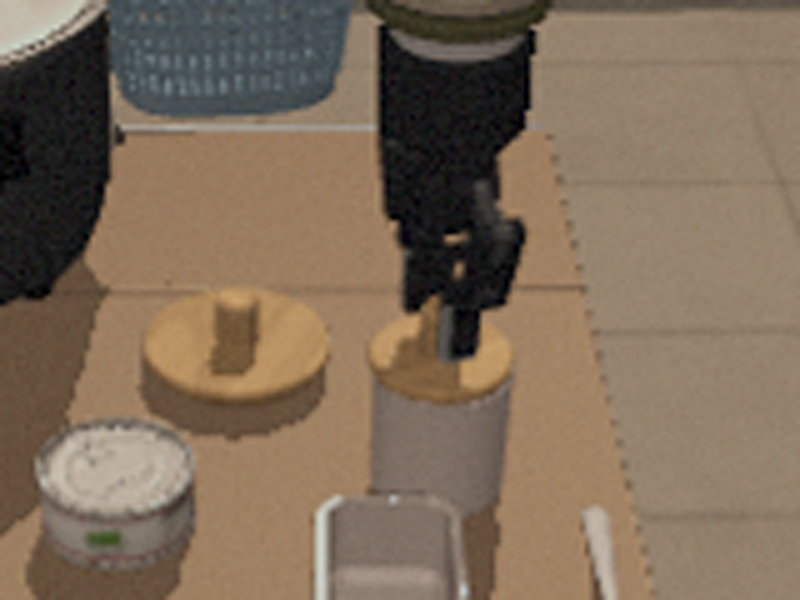

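play_rows --increments "-.025 0 0 0;-.035 0 0 0;-.01 .01 .024 0;0 .016 .038 0;0 .016 .038 0;0 .012 .029 0;0 .006 .016 0;0 0 0 0"

```text
clock: 7.5
position: [0.523, -0.2421, 0.1804]
ee_rot: [0.408, 0.578, -0.411, 0.575]
ft_force: [-0.6, 1.0, 0.6]
grip_width: 0.5
```

```bash
python3 st.py .5227 -.2403 .06 -1.224;python3 pic.py side s8 180 60 360 195
```

```text
t 7.5 pos [ 0.523  -0.2421  0.1804] q [ 0.71  0.3  -0.43  1.65  0.14  1.23 -0.98] jaw yaw -1.235 toolx [-0.006 -0.002 -1.   ] tooly [ 0.94  0.33 -0.01] F [-0.6  1.   0.6] w 42.5
tool shift [ 0.1204  0.0011 -0.0017] turn -0.011 alt 3.13
```

View pics/s8.png

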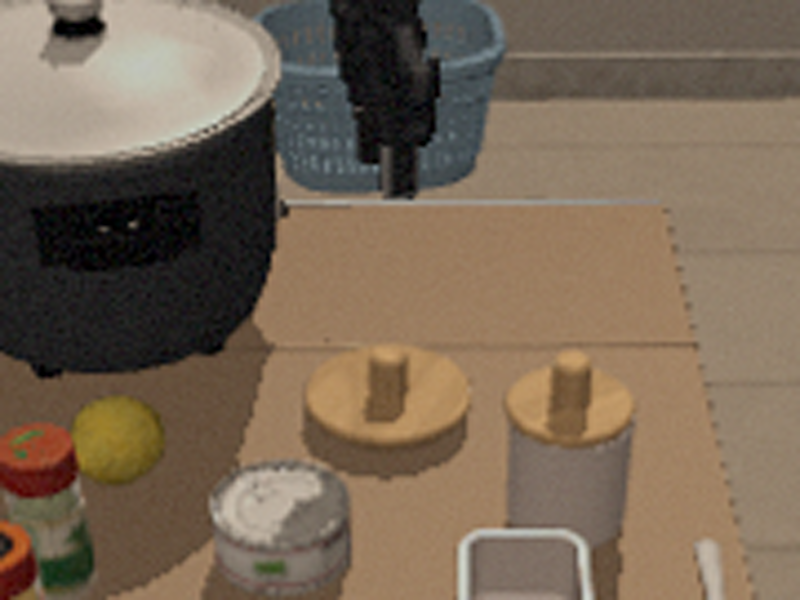

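play_rows --increments ".03 .001 -.0015 0;.04 0 0 0;.035 0 0 0;.015 0 0 0;0 0 0 0"

```text
clock: 8.05
position: [0.5206, -0.2347, 0.0582]
ee_rot: [0.407, 0.579, -0.409, 0.576]
ft_force: [-0.3, 0.3, 1.5]
grip_width: 0.494
```

```bash
python3 st.py .5227 -.2403 .032 -1.224
```

```text
t 8.05 pos [ 0.5206 -0.2347  0.0582] q [ 0.69  0.42 -0.41  1.77  0.2   0.99 -1.04] jaw yaw -1.231 toolx [-0.005 -0.001 -1.   ] tooly [ 0.94  0.33 -0.  ] F [-0.3  0.3  1.5] w 42.0
tool shift [0.0262 0.0002 0.006 ] turn -0.007 alt 3.135
```

play_rows --increments "-.003 0 .006 0;0 0 0 0"

```text
clock: 8.25
position: [0.5229, -0.2398, 0.0632]
ee_rot: [0.407, 0.578, -0.409, 0.577]
ft_force: [-0.6, -0.2, -1.0]
grip_width: 0.5
```

```bash
python3 st.py .5227 -.2403 .032 -1.224
```

```text
t 8.25 pos [ 0.5229 -0.2398  0.0632] q [ 0.69  0.42 -0.41  1.76  0.2   1.   -1.03] jaw yaw -1.23 toolx [-0.004 -0.001 -1.   ] tooly [ 0.94  0.33 -0.  ] F [-0.6 -0.2 -1. ] w 42.5
tool shift [ 0.0312 -0.0002  0.0004] turn -0.006 alt 3.136
```

play_rows --increments ".01 0 0 0;.01 0 0 0;.01 0 0 0;0 0 0 0"

```text
clock: 8.65
position: [0.5242, -0.2406, 0.0335]
ee_rot: [0.407, 0.577, -0.409, 0.578]
ft_force: [0.4, -0.2, -0.5]
grip_width: 0.502
```

```bash
python3 st.py .5227 -.2403 .032 -1.224
```

```text
t 8.65 pos [ 0.5242 -0.2406  0.0335] q [ 0.68  0.46 -0.4   1.78  0.22  0.94 -1.04] jaw yaw -1.23 toolx [ 0.    -0.004 -1.   ] tooly [ 0.94  0.33 -0.  ] F [ 0.4 -0.2 -0.5] w 42.7
tool shift [ 0.0015 -0.0013 -0.0008] turn -0.006 alt 3.136
```

play_rows --increments "0 -.001 0 0;0 0 0 0;0 0 0 0;0 0 0 0;0 0 0 0;0 0 0 0" --hand 1 --squeeze 50

```text
clock: 9.25
position: [0.5231, -0.2408, 0.0333]
ee_rot: [0.407, 0.577, -0.409, 0.578]
ft_force: [0.2, -0.5, -1.4]
grip_width: 0.285
```

```bash
python3 st.py .5227 -.2403 .17 -1.224; python3 pic.py side s9 180 60 360 195
```

```text
t 9.25 pos [ 0.5231 -0.2408  0.0333] q [ 0.68  0.46 -0.4   1.78  0.22  0.94 -1.04] jaw yaw -1.23 toolx [-0.    -0.003 -1.   ] tooly [ 0.94  0.33 -0.  ] F [ 0.2 -0.5 -1.4] w 24.2
tool shift [-0.1367 -0.0004 -0.0002] turn -0.006 alt 3.136
```

View pics/s9.png

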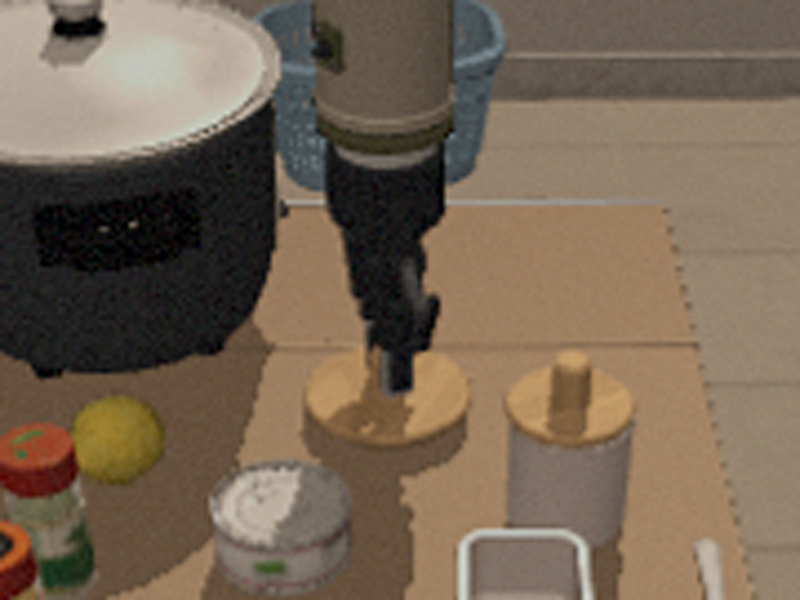

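play_rows --increments "-.02 0 0 0;-.04 0 0 0;-.04 0 0 0;-.035 .004 -.01 0;0 .01 -.022 0;0 .016 -.036 0;0 .018 -.041 0;0 .018 -.041 0;0 .018 -.041 0;0 .018 -.041 0;0 .018 -.041 0;0 .018 -.041 0;0 .018 -.041 0;0 .016 -.036 0;0 .01 -.025 0;0 .005 -.012 0;0 0 0 0"

```text
clock: 11.0
position: [0.5572, 0.2414, 0.1728]
ee_rot: [0.409, 0.575, -0.41, 0.578]
ft_force: [0.4, -0.4, -1.8]
grip_width: 0.282
```

```bash
python3 st.py .5621 .2412 .13 -1.224; python3 pic.py side s10 180 100 360 235;python3 held.py lr_lid s10 .0333
```

```text
t 11.0 pos [0.5572 0.2414 0.1728] q [ 0.04  0.42 -0.67  1.57  0.27  1.25 -1.91] jaw yaw -1.236 toolx [ 0.002 -0.003 -1.   ] tooly [0.94 0.33 0.  ] F [ 0.4 -0.4 -1.8] w 24.0
tool shift [0.0428 0.0045 0.0016] turn -0.012 alt 3.13
s10 [0.5562 0.2403 0.    ] 4.0 minus TCP [-0.0013  0.0003]
```

View pics/h_s10.png

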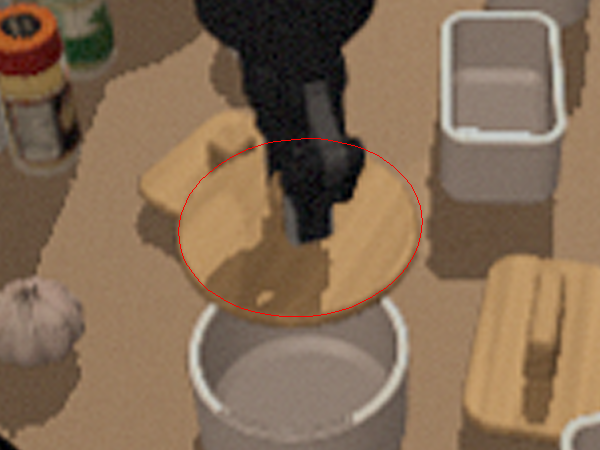

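play_rows --increments ".01 .0045 .002 0;.02 0 0 0;.02 0 0 0;.008 0 0 0;0 0 0 0"

```text
clock: 11.55
position: [0.5665, 0.228, 0.1109]
ee_rot: [0.411, 0.571, -0.416, 0.576]
ft_force: [0.6, 0.6, -1.1]
grip_width: 0.289
```

```bash
python3 st.py .5621 .2412 .0883 -1.224; python3 pic.py side s11 180 100 360 235;python3 held.py lr_lid s11 .0333
```

```text
t 11.55 pos [0.5665 0.228  0.1109] q [ 0.04  0.48 -0.64  1.62  0.32  1.15 -1.93] jaw yaw -1.249 toolx [ 0.003 -0.01  -1.   ] tooly [0.95 0.32 0.  ] F [ 0.6  0.6 -1.1] w 24.5
tool shift [ 0.0225  0.     -0.0142] turn -0.025 alt 3.116
s11 [0.5653 0.2256 0.    ] 4.3 minus TCP [-0.0015 -0.0023]
```

View pics/h_s11.png

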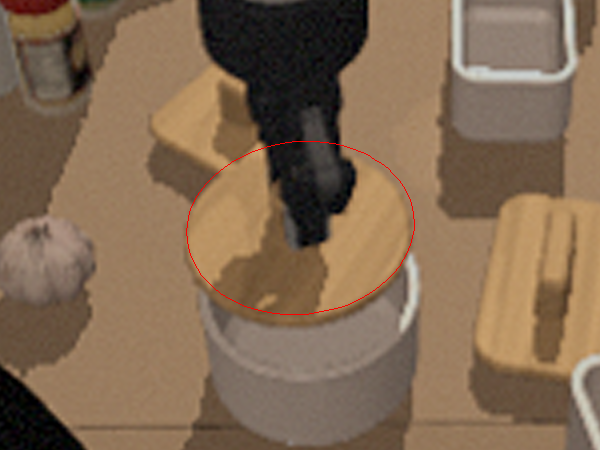

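play_rows --increments "0 0 -.01 -.02;0 0 -.003 0;0 0 0 0;0 0 0 0"

```text
clock: 12.0
position: [0.5636, 0.2417, 0.1142]
ee_rot: [0.407, 0.574, -0.408, 0.582]
ft_force: [0.3, -0.3, -1.5]
grip_width: 0.283
```

```bash
python3 st.py .5621 .2412 .0883 -1.224; python3 pic.py side s12 180 100 360 235;python3 held.py lr_lid s12 .0333
```

```text
t 12.0 pos [0.5636 0.2417 0.1142] q [ 0.02  0.48 -0.65  1.61  0.32  1.15 -1.94] jaw yaw -1.228 toolx [ 0.008 -0.008 -1.   ] tooly [0.94 0.34 0.  ] F [ 0.3 -0.3 -1.5] w 24.1
tool shift [ 0.0259 -0.0017 -0.0003] turn -0.004 alt 3.137
s12 [0.5621 0.2393 0.    ] 3.4 minus TCP [-0.0015 -0.0024]
```

View pics/h_s12.png

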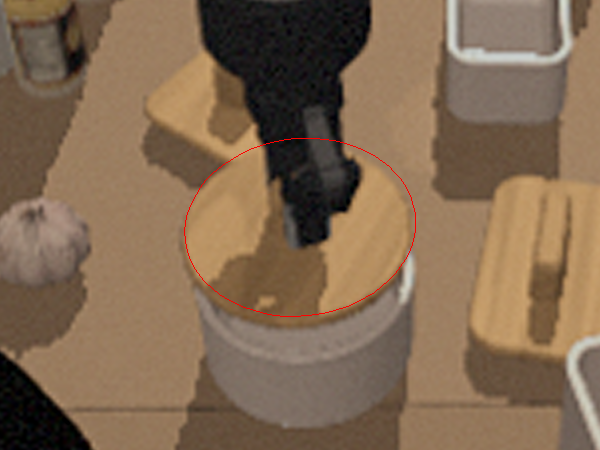

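play_rows --increments ".005 -.001 0 0;.005 0 -.001 0;0 0 -.001 0;0 0 0 0"

```text
clock: 12.45
position: [0.562, 0.2431, 0.1033]
ee_rot: [0.407, 0.574, -0.408, 0.582]
ft_force: [0.3, 0.4, -1.7]
grip_width: 0.285
```

```bash
python3 st.py .563 .242 .0883 -1.224
```

```text
t 12.45 pos [0.562  0.2431 0.1033] q [ 0.01  0.49 -0.65  1.63  0.33  1.13 -1.95] jaw yaw -1.228 toolx [ 0.008 -0.008 -1.   ] tooly [0.94 0.34 0.  ] F [ 0.3  0.4 -1.7] w 24.2
tool shift [0.015  0.0005 0.0012] turn -0.004 alt 3.137
```

play_rows --increments ".004 .0005 .0005 0;.004 0 0 0;.002 0 0 0;0 0 0 0"

```text
clock: 12.85
position: [0.5628, 0.2424, 0.0922]
ee_rot: [0.407, 0.574, -0.409, 0.582]
ft_force: [0.3, -0.5, -1.3]
grip_width: 0.285
```

```bash
python3 st.py .563 .242 .0883 -1.224; python3 pic.py side s13 180 120 320 225
```

```text
t 12.85 pos [0.5628 0.2424 0.0922] q [ 0.01  0.5  -0.64  1.63  0.34  1.11 -1.95] jaw yaw -1.229 toolx [ 0.007 -0.009 -1.   ] tooly [0.94 0.34 0.  ] F [ 0.3 -0.5 -1.3] w 24.3
tool shift [0.0039 0.0001 0.0004] turn -0.005 alt 3.137
```

View pics/s13.png

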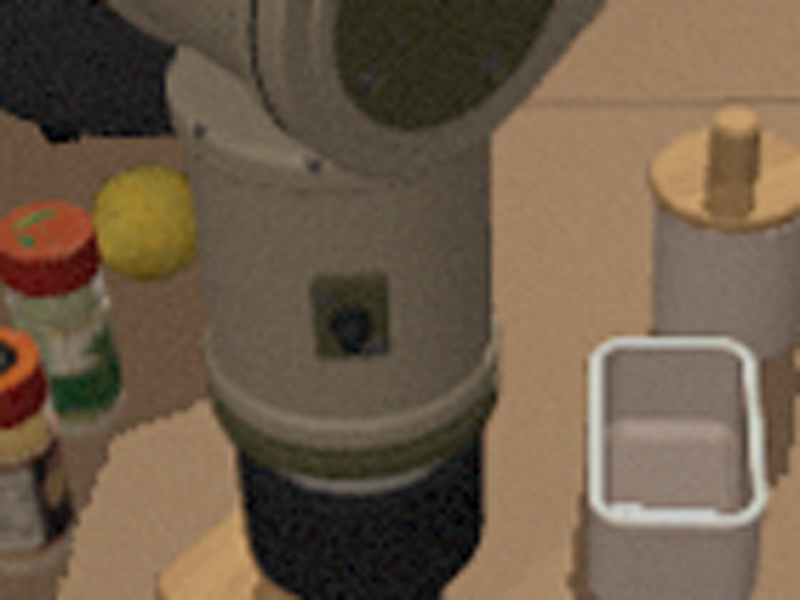

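Wrong crop, but no contact force; 4 mm left to go, then release.

play_rows --increments ".002 0 0 0;.002 0 0 0;.0015 0 0 0;.0015 0 0 0;0 0 0 0"

```text
clock: 13.4
position: [0.5631, 0.242, 0.0887]
ee_rot: [0.407, 0.573, -0.409, 0.582]
ft_force: [-1.5, -1.1, -1.6]
grip_width: 0.286
```

```bash
python3 st.py .563 .242 .0883 -1.224; python3 pic.py side s14 200 200 340 305
```

```text
t 13.4 pos [0.5631 0.242  0.0887] q [ 0.01  0.51 -0.64  1.64  0.35  1.11 -1.96] jaw yaw -1.23 toolx [ 0.009 -0.01  -1.   ] tooly [0.94 0.33 0.  ] F [-1.5 -1.1 -1.6] w 24.3
tool shift [ 0.0004 -0.0001 -0.0001] turn -0.006 alt 3.136
```

View pics/s14.png

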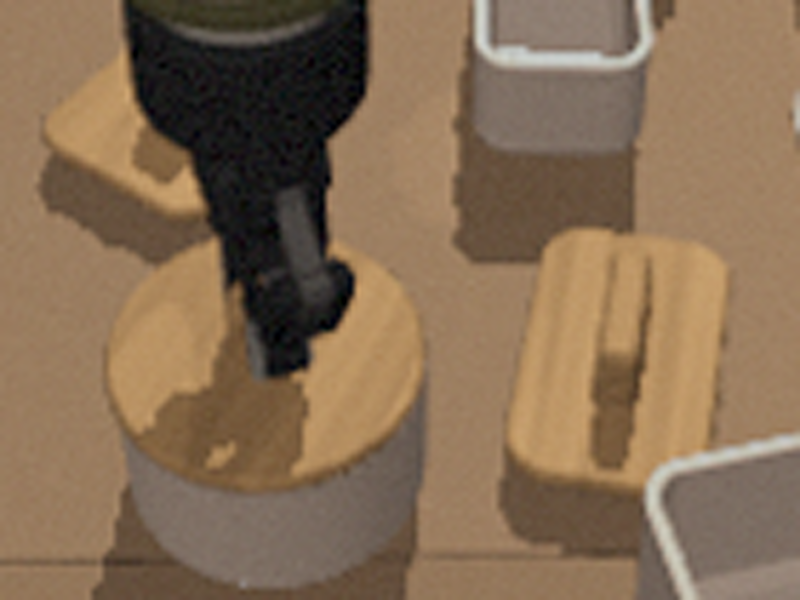

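play_rows --increments ".001 -.0015 0 0;0 0 0 0;0 0 0 0"

```text
clock: 13.75
position: [0.5631, 0.2419, 0.0886]
ee_rot: [0.408, 0.572, -0.408, 0.583]
ft_force: [-1.8, -1.2, 2.6]
grip_width: 0.288
```

play_rows --increments "0 0 0 0;0 0 0 0;0 0 0 0;0 0 0 0" --hand 0

```text
clock: 14.15
position: [0.5631, 0.2423, 0.0879]
ee_rot: [0.408, 0.573, -0.408, 0.583]
ft_force: [-0.2, -0.5, 0.6]
grip_width: 0.501
```

play_rows --increments "-.015 0 0 0;-.03 0 0 0;-.03 0 0 0;-.03 0 0 0;0 0 0 0"

```text
clock: 14.65
position: [0.5613, 0.2437, 0.2003]
ee_rot: [0.408, 0.573, -0.407, 0.583]
ft_force: [0.5, 0.3, 0.2]
grip_width: 0.498
```

```bash
python3 st.py .4323 .1981 .15 -.2; python3 pic.py side s15 200 200 340 305
```

```text
t 14.65 pos [0.5613 0.2437 0.2003] q [ 0.04  0.4  -0.68  1.53  0.27  1.3  -1.9 ] jaw yaw -1.229 toolx [ 0.012 -0.007 -1.   ] tooly [0.94 0.34 0.01] F [0.5 0.3 0.2] w 42.4
tool shift [ 0.0491 -0.1372 -0.0008] turn -1.029 alt 2.113
```

View pics/s15.png

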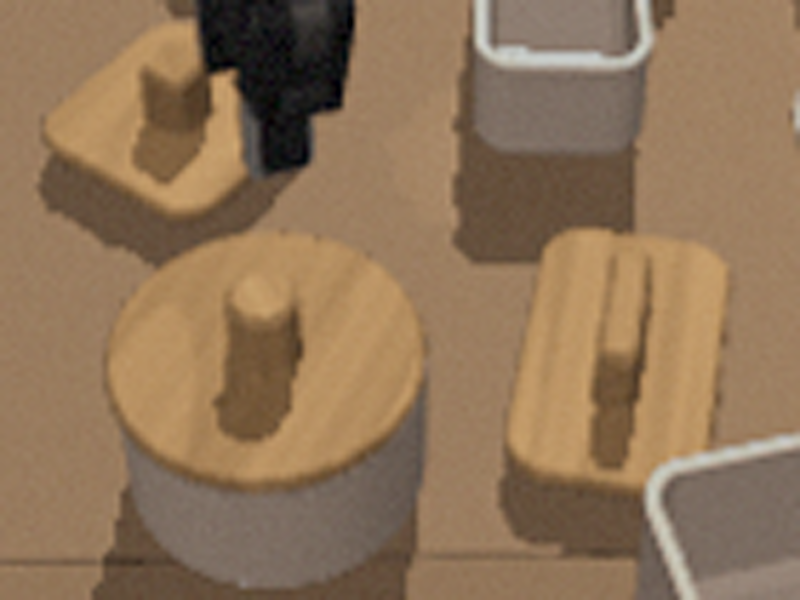

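play_rows --increments "0 0 0 -.14;0 0 0 -.14;0 0 0 -.14;0 0 0 -.14;0 0 0 -.14;0 0 0 -.14;0 0 0 -.14;0 0 0 -.05;0 0 0 0"

```text
clock: 15.6
position: [0.5579, 0.2417, 0.1954]
ee_rot: [0.051, 0.703, -0.059, 0.706]
ft_force: [0.1, -0.2, -1.0]
grip_width: 0.503
```

```bash
python3 st.py .4323 .1981 .15 -.2; python3 pic.py top t15 0 0 560 420; cat > tf.py <<'E'
import sys
from fit import *
tag=sys.argv[1]; c=load(tag)
for a in sys.argv[2:]:
    n,x,y,yaw,z=a.split(','); p=fit([float(x),float(y),float(yaw)],n,[c],float(z)); print(tag,n,np.round(p[0],4),round(p[1],1))
E
python3 tf.py s15 lr_lid,.5621,.2412,0,.055 ; python3 pic.py side s16 0 0 560 420; python3 tf.py s16 sr_lid,.4093,-.1212,0,.073; python3 tf.py t15 ob_lid,.4323,.1981,-.2,0 sr_lid,.4093,-.1212,0,.073 ob_dish,.4452,.0215,-.027,0
```

```text
t 15.6 pos [0.5579 0.2417 0.1954] q [ 0.16  0.45 -0.86  1.53  0.36  1.32 -0.89] jaw yaw -0.155 toolx [ 0.003 -0.011 -1.   ] tooly [ 0.15  0.99 -0.01] F [ 0.1 -0.2 -1. ] w 42.8
tool shift [ 0.0454 -0.062  -0.1176] turn 0.045 alt -3.097
s15 lr_lid [0.5608 0.2411 0.    ] 14.6
s16 sr_lid [ 0.4103 -0.1205  0.    ] 15.1
t15 ob_lid [ 0.4821  0.2908 -0.8823] 3.2
t15 sr_lid [ 0.4098 -0.1209  0.    ] 13.2
t15 ob_dish [ 0.446   0.0219 -0.0265] 20.1
```

play_rows --increments ".01 -.014 -.027 .045;.01 -.018 -.034 0;.01 -.016 -.031 0;.005 -.01 -.018 0;0 -.004 -.007 0;0 0 0 0"

```text
clock: 16.3
position: [0.4269, 0.202, 0.158]
ee_rot: [0.073, 0.701, -0.08, 0.705]
ft_force: [0.6, 0.2, 0.9]
grip_width: 0.503
```

```bash
python3 st.py .4325 .1981 .075 -.2; python3 pic.py side s17 240 200 400 320;python3 tf.py s17 ob_lid,.4323,.1981,-.2,0
```

```text
t 16.3 pos [0.4269 0.202  0.158 ] q [ 0.35  0.16 -0.95  1.91  0.15  1.14 -0.87] jaw yaw -0.217 toolx [ 0.003 -0.011 -1.   ] tooly [ 0.21  0.98 -0.01] F [0.6 0.2 0.9] w 42.8
tool shift [ 0.083  -0.0018  0.0058] turn -0.017 alt 3.125
s17 ob_lid [ 0.4318  0.1978 -0.2041] 15.0
```

View pics/s17.png

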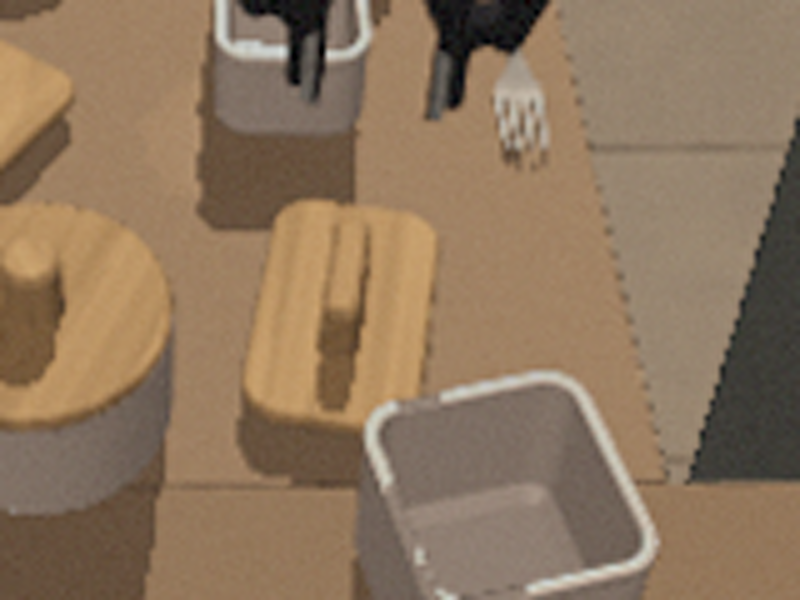

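play_rows --increments ".02 -.002 .006 -.017;.03 0 0 0;.03 0 0 0;0 0 0 0"

```text
clock: 16.75
position: [0.4402, 0.2005, 0.0786]
ee_rot: [0.07, 0.7, -0.074, 0.707]
ft_force: [0.7, -0.4, 0.8]
grip_width: 0.503
```

```bash
python3 st.py .4325 .1981 .033 -.2
```

```text
t 16.75 pos [0.4402 0.2005 0.0786] q [ 0.28  0.3  -0.9   1.97  0.3   0.99 -0.96] jaw yaw -0.203 toolx [ 0.01  -0.007 -1.   ] tooly [ 0.2   0.98 -0.  ] F [ 0.7 -0.4  0.8] w 42.8
tool shift [ 0.0455 -0.0037 -0.0076] turn -0.003 alt 3.139
```

play_rows --increments ".005 -.0035 -.006 0;.005 0 0 0;0 0 0 0"

```text
clock: 17.05
position: [0.4356, 0.1999, 0.0705]
ee_rot: [0.071, 0.699, -0.073, 0.708]
ft_force: [-0.6, 0.4, -0.3]
grip_width: 0.501
```

```bash
python3 st.py .4325 .1981 .033 -.2
```

```text
t 17.05 pos [0.4356 0.1999 0.0705] q [ 0.28  0.31 -0.9   1.99  0.3   0.97 -0.97] jaw yaw -0.203 toolx [ 0.012 -0.004 -1.   ] tooly [ 0.2   0.98 -0.  ] F [-0.6  0.4 -0.3] w 42.6
tool shift [ 0.0375 -0.0023 -0.0031] turn -0.003 alt 3.138
```

play_rows --increments ".01 -.0025 -.003 0;.01 0 0 0;.01 0 0 0;.006 0 0 0;0 0 0 0"

```text
clock: 17.55
position: [0.4336, 0.1977, 0.033]
ee_rot: [0.071, 0.698, -0.073, 0.709]
ft_force: [-0.1, -0.3, 0.8]
grip_width: 0.501
```

```bash
python3 st.py .4325 .1981 .033 -.2
```

```text
t 17.55 pos [0.4336 0.1977 0.033 ] q [ 0.25  0.36 -0.86  2.03  0.37  0.9  -1.02] jaw yaw -0.204 toolx [ 0.015 -0.004 -1.   ] tooly [ 0.2   0.98 -0.  ] F [-0.1 -0.3  0.8] w 42.6
tool shift [-0.      0.0001 -0.0011] turn -0.004 alt 3.138
```

play_rows --increments "0 0 -.001 0;0 0 0 0;0 0 0 0;0 0 0 0;0 0 0 0;0 0 0 0;0 0 0 0" --hand 1 --squeeze 50

```text
clock: 18.25
position: [0.4328, 0.1983, 0.0336]
ee_rot: [0.071, 0.698, -0.073, 0.709]
ft_force: [-0.3, -0.6, -0.9]
grip_width: 0.177
```

```bash
python3 st.py .4325 .1981 .14 -.2
```

```text
t 18.25 pos [0.4328 0.1983 0.0336] q [ 0.25  0.36 -0.86  2.03  0.37  0.9  -1.02] jaw yaw -0.204 toolx [ 0.016 -0.004 -1.   ] tooly [ 0.2   0.98 -0.  ] F [-0.3 -0.6 -0.9] w 15.1
tool shift [-0.1064 -0.0003  0.0014] turn -0.004 alt 3.138
```

play_rows --increments "-.015 0 0 0;-.035 0 0 0;-.035 0 0 0;-.02 -.02 0 0;0 -.035 0 -.06;0 -.04 0 -.06;0 -.04 0 -.05;0 -.025 0 0;0 -.008 0 0;0 0 0 0"

```text
clock: 19.25
position: [0.4099, 0.0314, 0.1515]
ee_rot: [0.006, 0.699, -0.007, 0.715]
ft_force: [0.2, 0.5, -0.1]
grip_width: 0.18
```

```bash
python3 st.py .4452 .0215 .10 -.0275; python3 pic.py side s18 240 100 400 220;python3 held.py ob_lid s18 .0336 -.03
```

```text
t 19.25 pos [0.4099 0.0314 0.1515] q [ 0.67 -0.06 -0.82  2.08 -0.04  1.08 -0.15] jaw yaw -0.018 toolx [ 0.022 -0.002 -1.   ] tooly [ 0.02  1.   -0.  ] F [ 0.2  0.5 -0.1] w 15.3
tool shift [ 0.0523 -0.0091  0.0343] turn 0.009 alt -3.132
s18 [ 0.4101  0.0324 -0.1274] 5.1 minus TCP [0.0001 0.0002]
```

View pics/h_s18.png

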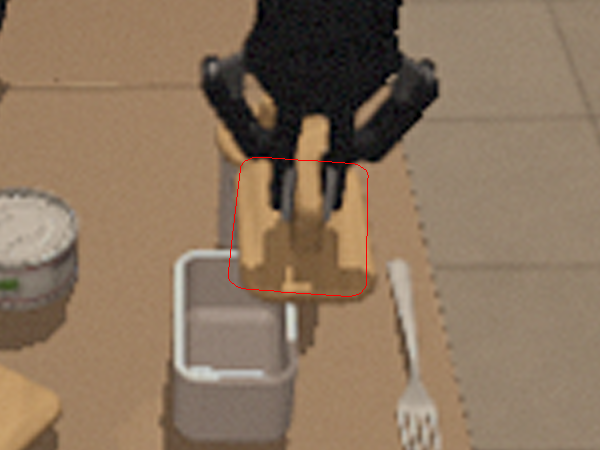

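play_rows --increments "0 -.005 .014 .01;0 -.003 .012 0;0 0 .004 0;0 0 0 0"

```text
clock: 19.7
position: [0.441, 0.0301, 0.1531]
ee_rot: [0.007, 0.699, -0.007, 0.715]
ft_force: [-0.8, 0.8, -0.4]
grip_width: 0.182
```

```bash
python3 st.py .445 .0215 .10 -.0275
```

```text
t 19.7 pos [0.441  0.0301 0.1531] q [ 0.66  0.03 -0.83  2.01  0.03  1.09 -0.2 ] jaw yaw -0.02 toolx [ 0.023  0.    -1.   ] tooly [0.02 1.   0.  ] F [-0.8  0.8 -0.4] w 15.5
tool shift [ 0.0532 -0.0086  0.0029] turn 0.008 alt -3.134
```

play_rows --increments ".005 -.006 .002 .008;.012 -.002 0 0;.012 0 0 0;.008 0 0 0;0 0 0 0"

```text
clock: 20.2
position: [0.4419, 0.0232, 0.112]
ee_rot: [0.009, 0.7, -0.009, 0.714]
ft_force: [-0.6, -0.0, -1.6]
grip_width: 0.18
```

```bash
python3 st.py .445 .0215 .0806 -.0275; python3 pic.py side s19 240 100 400 220
```

```text
t 20.2 pos [0.4419 0.0232 0.112 ] q [ 0.64  0.1  -0.82  2.05  0.09  1.   -0.25] jaw yaw -0.026 toolx [ 0.021  0.001 -1.   ] tooly [0.03 1.   0.  ] F [-0.6 -0.  -1.6] w 15.3
tool shift [ 0.0315 -0.0017  0.0024] turn 0.002 alt -3.14
```

View pics/s19.png

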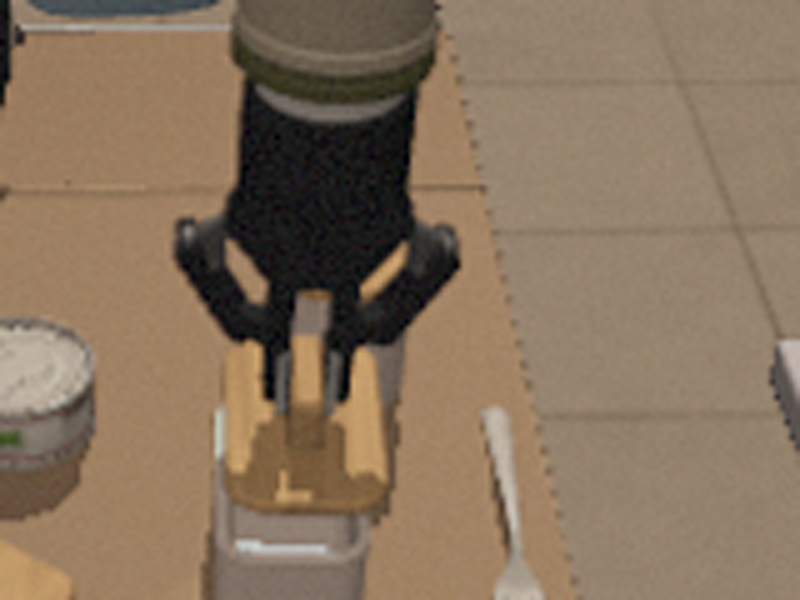

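```bash
python3 held.py ob_lid s19 .0336 -.03; python3 - <<'E'
from h import *
c=load("s19")
# projected front edge corners for hypothesised lid pose
for x,y in((.4419,.0232),(.439,.0232)):
    q=proj(c,world(outl('ob',.0015),.019,[x,y,-.026],.0784)); print(np.round((q.min(0)-[240,100])*5,0),np.round((q.max(0)-[240,100])*5,0))
E
```

```text
s19 [ 0.443   0.0261 -0.0839] 7.6 minus TCP [0.0009 0.0029]
[218. 333.] [384. 500.]
[224. 333.] [391. 500.]
```

View pics/h_s19.png

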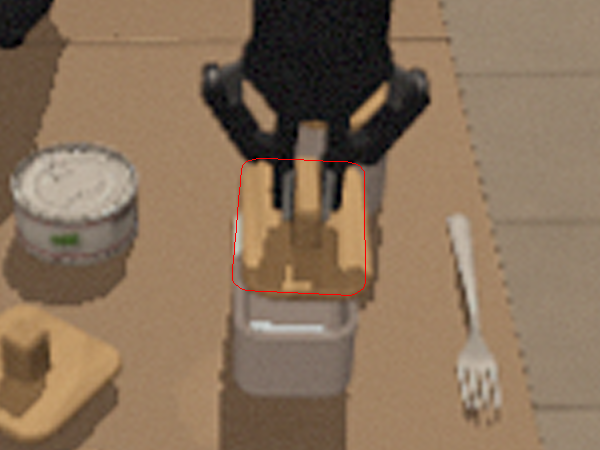

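```bash
python3 - <<'E'
from h import *
c=load("s19")
im=cv2.resize(c["img"][160:220,270:330],None,fx=10,fy=10,interpolation=cv2.INTER_CUBIC)
for y in(-.03,.03):
    for zz,col in((.019,(0,0,255) if y<0 else (255,0,0)),(.011,(0,255,255) if y<0 else (255,255,0))):
        q=proj(c,world(outl('ob',.0015),zz,[.4419,.0232,y],.0784)); cv2.polylines(im,[np.int32((q+.5-[270,160])*10)],True,col,1)
cv2.imwrite("pics/z19.png",im)
E
```

```text
(no output)
```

View pics/z19.png

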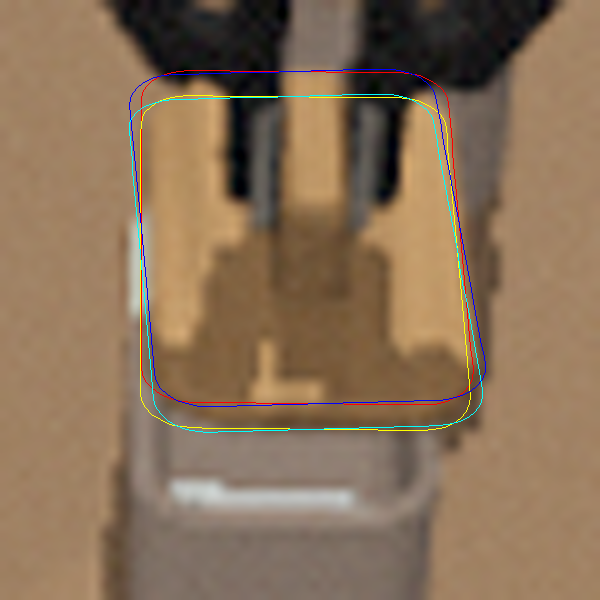

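play_rows --increments "0 -.0025 .003 .04;.005 0 0 0;0 0 0 0;0 0 0 0"

```text
clock: 20.65
position: [0.4453, 0.0211, 0.1075]
ee_rot: [0.023, 0.699, -0.022, 0.714]
ft_force: [-1.2, -0.9, -0.7]
grip_width: 0.179
```

```bash
python3 st.py .4452 .021 .0806 -.066; python3 pic.py side s20 240 100 400 220; cat > z.py <<'E'
# z.py tag kind x y yaw z0 : overlay
import sys
from h import *
c=load(sys.argv[1]);k=sys.argv[2]; x,y,w,z0=map(float,sys.argv[3:7])
q0=proj(c,[[x,y,z0]])[0]; o=np.int32(q0)-[32,32]; o=np.maximum(o,0)
im=cv2.resize(c["img"][o[1]:o[1]+60,o[0]:o[0]+64],None,fx=10,fy=10,interpolation=cv2.INTER_CUBIC)
for zz,col in((.019,(0,0,255)),(.011,(0,255,255))):
    q=proj(c,world(outl(k,.0015),zz,[x,y,w],z0)); cv2.polylines(im,[np.int32((q+.5-o)*10)],True,col,1)
P=pickle.load(open("poses.pkl","rb"))[k+"_dish"]
for g in(0,-.005):
  q=proj(c,world(outl(k,g),H[k],P)); cv2.polylines(im,[np.int32((q+.5-o)*10)],True,(255,255,0),1)
cv2.imwrite("pics/z_%s.png"%sys.argv[1],im)
E
python3 z.py s20 ob .4447 .021 -.02 .0733
```

```text
t 20.65 pos [0.4453 0.0211 0.1075] q [ 0.64  0.12 -0.82  2.05  0.1   0.99 -0.29] jaw yaw -0.064 toolx [ 0.022  0.001 -1.   ] tooly [0.06 1.   0.  ] F [-1.2 -0.9 -0.7] w 15.2
tool shift [ 0.0269 -0.0002 -0.0007] turn 0.002 alt -3.14
```

View pics/z_s20.png

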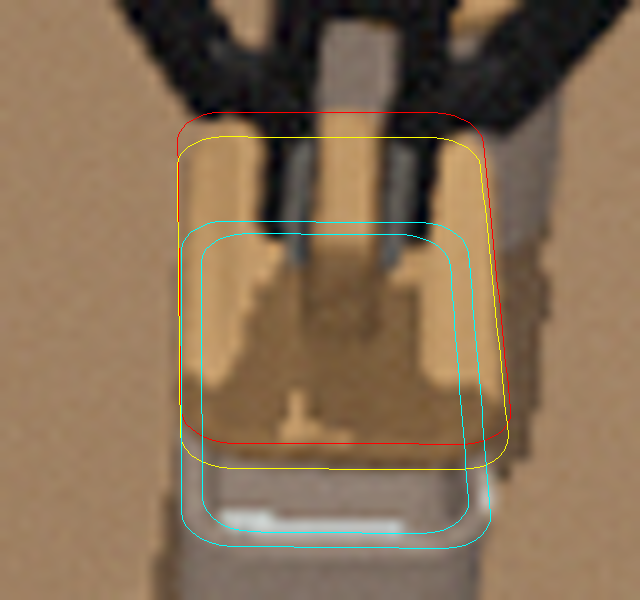

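play_rows --increments ".005 0 0 0;.005 0 0 0;.003 0 0 0;0 0 0 0"

```text
clock: 21.1
position: [0.4454, 0.0212, 0.0935]
ee_rot: [0.023, 0.699, -0.022, 0.714]
ft_force: [0.4, 0.9, -1.1]
grip_width: 0.178
```

```bash
python3 st.py .4452 .0215 .0806 -.066
```

```text
t 21.1 pos [0.4454 0.0212 0.0935] q [ 0.63  0.14 -0.81  2.06  0.13  0.96 -0.31] jaw yaw -0.063 toolx [ 0.022  0.    -1.   ] tooly [0.06 1.   0.  ] F [ 0.4  0.9 -1.1] w 15.2
tool shift [ 0.0128  0.0003 -0.0005] turn 0.003 alt -3.139
```

play_rows --increments ".004 0 0 0;.004 0 0 0;.002 0 0 0;0 0 0 0"

```text
clock: 21.5
position: [0.4459, 0.0208, 0.0826]
ee_rot: [0.023, 0.699, -0.022, 0.714]
ft_force: [0.1, -2.6, -2.0]
grip_width: 0.177
```

```bash
python3 st.py .4452 .0215 .0806 -.066;python3 pic.py side s21 240 100 400 220
```

```text
t 21.5 pos [0.4459 0.0208 0.0826] q [ 0.62  0.16 -0.81  2.07  0.15  0.94 -0.33] jaw yaw -0.064 toolx [ 0.022 -0.    -1.   ] tooly [0.06 1.   0.  ] F [ 0.1 -2.6 -2. ] w 15.0
tool shift [ 0.002   0.0007 -0.0008] turn 0.002 alt -3.139
```

View pics/s21.png

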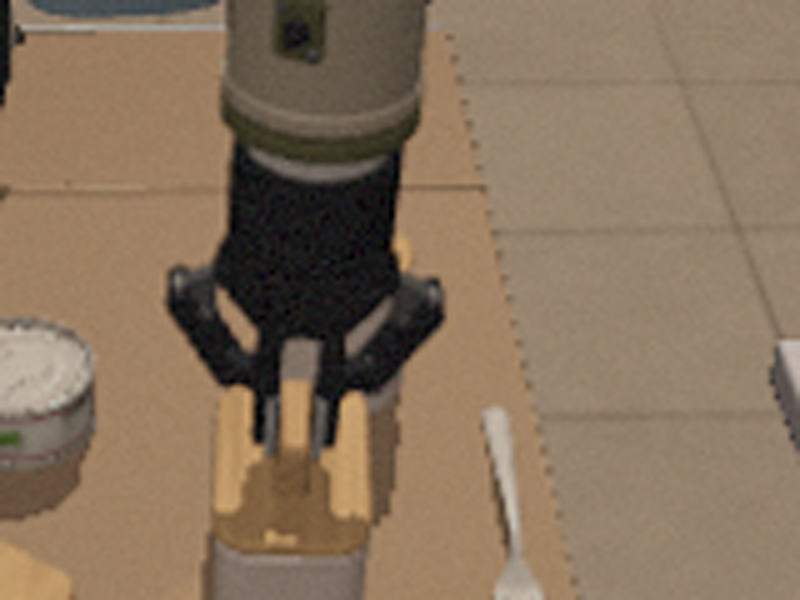

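play_rows --increments ".0015 .0007 -.0005 0;.0015 0 0 0;.0015 0 0 0;0 0 0 0"

```text
clock: 21.95
position: [0.4463, 0.0207, 0.0804]
ee_rot: [0.022, 0.699, -0.024, 0.715]
ft_force: [-3.2, -2.3, 3.1]
grip_width: 0.178
```

```bash
python3 st.py .4452 .0215 .0806 -.066
```

```text
t 21.95 pos [0.4463 0.0207 0.0804] q [ 0.62  0.17 -0.81  2.07  0.16  0.94 -0.34] jaw yaw -0.065 toolx [ 0.022 -0.003 -1.   ] tooly [ 0.06  1.   -0.  ] F [-3.2 -2.3  3.1] w 15.2
tool shift [-0.0002  0.0007 -0.0011] turn 0.001 alt -3.14
```

Contact at the seated height. Release.

play_rows --increments "0 0 0 0;0 0 0 0;0 0 0 0;0 0 0 0" --hand 0

```text
clock: 22.35
position: [0.4462, 0.0219, 0.0804]
ee_rot: [0.022, 0.699, -0.023, 0.715]
ft_force: [-0.7, -0.1, -0.1]
grip_width: 0.501
```

play_rows --increments "-.015 0 0 0;-.03 0 0 0;-.03 0 0 0;-.03 0 0 0;0 0 0 0"

```text
clock: 22.85
position: [0.4428, 0.023, 0.1878]
ee_rot: [0.023, 0.7, -0.021, 0.714]
ft_force: [0.3, 0.3, -0.4]
grip_width: 0.501
```

```bash
python3 st.py .611 .0662 .17 -.645;python3 pic.py side s22 180 100 360 235; python3 tf.py s22 ob_lid,.4452,.0215,-.03,.047 sq_lid,.611,.0659,-.64,0; python3 z.py s22 ob .4446 .0207 -.026 .047
```

```text
t 22.85 pos [0.4428 0.023  0.1878] q [ 0.68 -0.01 -0.82  1.96 -0.01  1.17 -0.2 ] jaw yaw -0.062 toolx [ 0.019  0.001 -1.   ] tooly [0.06 1.   0.  ] F [ 0.3  0.3 -0.4] w 42.5
tool shift [0.0211 0.0536 0.1648] turn 0.583 alt -2.559
s22 ob_lid [ 0.4485  0.0232 -0.0824] 16.6
s22 sq_lid [ 0.6102  0.068  -0.6606] 18.0
```

View pics/z_s22.png

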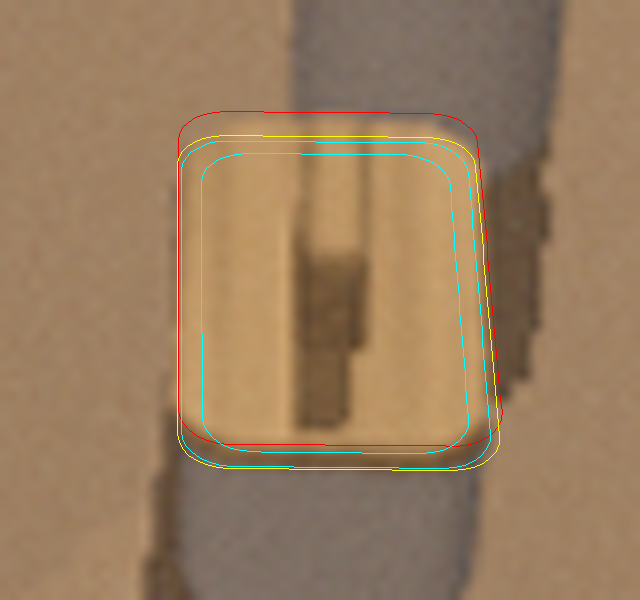

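View pics/s22.png

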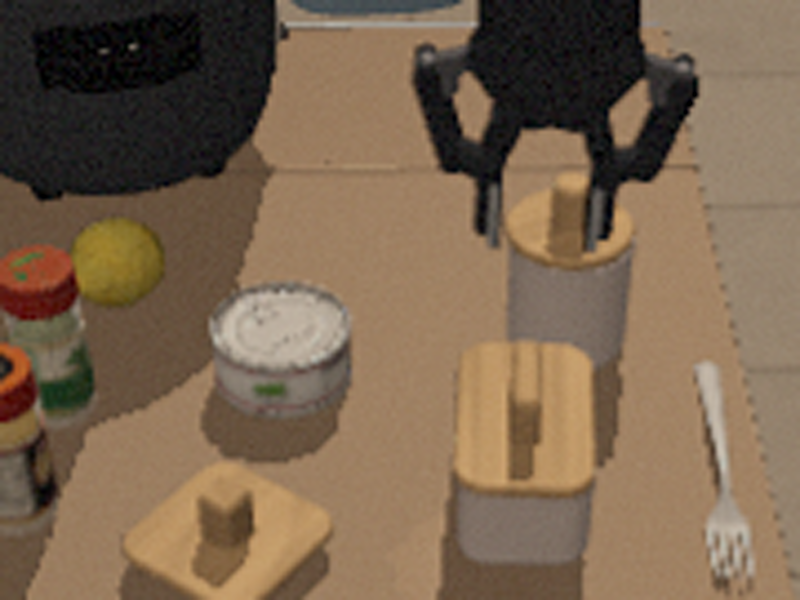

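play_rows --increments "0 0 0 .14;0 0 0 .14;0 0 0 .14;0 0 0 .14;0 0 0 .02;0 0 0 0"

```text
clock: 23.5
position: [0.4394, 0.0226, 0.1806]
ee_rot: [0.231, 0.665, -0.228, 0.672]
ft_force: [0.6, 0.4, 0.5]
grip_width: 0.505
```

```bash
python3 st.py .611 .0662 .17 -.645
```

```text
t 23.5 pos [0.4394 0.0226 0.1806] q [ 0.68 -0.   -0.82  1.97 -0.    1.16 -0.8 ] jaw yaw -0.661 toolx [ 0.011  0.002 -1.   ] tooly [0.61 0.79 0.01] F [0.6 0.4 0.5] w 42.9
tool shift [0.0126 0.1397 0.1086] turn -0.016 alt 3.126
```

play_rows --increments "0 .018 .014 0;0 .034 .026 0;0 .036 .028 0;0 .03 .023 0;0 .016 .012 0;0 .005 .004 0;0 0 0 -.01"

```text
clock: 24.2
position: [0.6135, 0.0674, 0.1763]
ee_rot: [0.22, 0.671, -0.219, 0.674]
ft_force: [-0.2, 0.7, 0.2]
grip_width: 0.501
```

```bash
python3 st.py .611 .0662 .08 -.64
```

```text
t 24.2 pos [0.6135 0.0674 0.1763] q [ 0.43  0.47 -0.8   1.54  0.35  1.28 -1.05] jaw yaw -0.63 toolx [ 0.005 -0.001 -1.   ] tooly [0.59 0.81 0.  ] F [-0.2  0.7  0.2] w 42.6
tool shift [ 0.0963 -0.0026 -0.0017] turn 0.01 alt -3.132
```

play_rows --increments ".03 -.0025 -.001 .01;.035 0 0 0;.03 0 0 0;0 0 0 0;0 0 0 0"

```text
clock: 24.7
position: [0.6083, 0.064, 0.0809]
ee_rot: [0.219, 0.67, -0.22, 0.675]
ft_force: [-0.2, -0.4, -0.7]
grip_width: 0.497
```

```bash
python3 st.py .611 .0662 .033 -.64
```

```text
t 24.7 pos [0.6083 0.064  0.0809] q [ 0.41  0.55 -0.76  1.64  0.42  1.11 -1.1 ] jaw yaw -0.631 toolx [ 0.006 -0.002 -1.   ] tooly [0.59 0.81 0.  ] F [-0.2 -0.4 -0.7] w 42.3
tool shift [0.048  0.0033 0.0005] turn 0.009 alt -3.133
```

play_rows --increments ".012 .003 .0005 .009;.012 0 0 0;.012 0 0 0;.01 0 0 0;0 0 0 0"

```text
clock: 25.2
position: [0.6127, 0.0658, 0.0356]
ee_rot: [0.223, 0.667, -0.222, 0.676]
ft_force: [-0.6, -0.4, -0.0]
grip_width: 0.5
```

```bash
python3 st.py .611 .0662 .033 -.64; python3 pic.py side s23 190 190 310 280
```

```text
t 25.2 pos [0.6127 0.0658 0.0356] q [ 0.38  0.61 -0.73  1.67  0.47  1.04 -1.15] jaw yaw -0.641 toolx [ 0.012 -0.003 -1.   ] tooly [0.6 0.8 0. ] F [-0.6 -0.4 -0. ] w 42.5
tool shift [ 0.0026 -0.0007 -0.0016] turn -0.001 alt 3.141
```

View pics/s23.png

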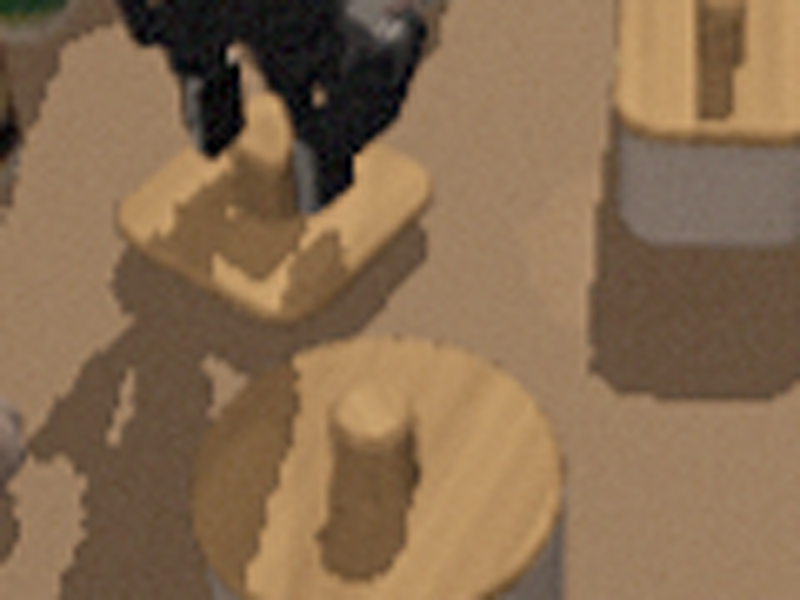

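play_rows --increments ".002 0 -.001 0;0 0 0 0;0 0 0 0;0 0 0 0;0 0 0 0;0 0 0 0;0 0 0 0" --hand 1 --squeeze 50

```text
clock: 25.95
position: [0.6129, 0.0669, 0.0354]
ee_rot: [0.223, 0.666, -0.222, 0.676]
ft_force: [0.5, -0.5, -1.4]
grip_width: 0.27
```

```bash
python3 st.py .611 .0662 .033 -.64
```

```text
t 25.95 pos [0.6129 0.0669 0.0354] q [ 0.38  0.61 -0.73  1.67  0.47  1.03 -1.15] jaw yaw -0.641 toolx [ 0.014 -0.003 -1.   ] tooly [0.6  0.8  0.01] F [ 0.5 -0.5 -1.4] w 22.9
tool shift [ 0.0024 -0.0017 -0.0012] turn -0.001 alt 3.141
```

play_rows --increments "-.02 0 0 0;-.035 0 0 0;-.04 0 0 0;-.04 0 0 0;-.01 .003 -.012 0;0 .006 -.028 0;0 .009 -.04 0;0 .01 -.045 0;0 .01 -.045 0;0 .01 -.045 0;0 .01 -.045 0;0 .009 -.04 0;0 .006 -.026 0;0 .003 -.012 0;0 0 0 0"

```text
clock: 27.45
position: [0.3708, 0.3396, 0.1769]
ee_rot: [0.222, 0.667, -0.223, 0.676]
ft_force: [0.2, -0.2, -1.4]
grip_width: 0.274
```

```bash
python3 st.py .383 .334 .18 .2345
```

```text
t 27.45 pos [0.3708 0.3396 0.1769] q [ 0.09  0.24 -1.03  1.82  0.23  1.2  -1.65] jaw yaw -0.64 toolx [ 0.011 -0.006 -1.   ] tooly [0.6 0.8 0. ] F [ 0.2 -0.2 -1.4] w 23.3
tool shift [-0.003   0.0029  0.0132] turn -0.874 alt 2.267
```

play_rows --increments "0 .001 .004 -.14;0 0 .003 -.14;0 0 .003 -.14;0 0 0 -.14;0 0 0 -.14;0 0 0 -.12;0 0 0 -.05;0 0 0 0"

```text
clock: 28.25
position: [0.3835, 0.328, 0.1732]
ee_rot: [-0.096, 0.699, 0.087, 0.704]
ft_force: [-0.2, -0.4, -1.9]
grip_width: 0.273
```

```bash
python3 st.py .383 .334 .18 .2345;python3 pic.py side s24 240 220 400 340;python3 held.py sq_lid s24 .0354 .23
```

```text
t 28.25 pos [0.3835 0.328  0.1732] q [ 0.22  0.31 -1.17  1.82  0.32  1.22 -0.79] jaw yaw 0.259 toolx [ 0.009 -0.011 -1.   ] tooly [-0.26  0.97 -0.01] F [-0.2 -0.4 -1.9] w 23.2
tool shift [-0.0068  0.0059  0.0011] turn 0.025 alt -3.117
s24 [0.3791 0.3257 0.2975] 5.4 minus TCP [-0.0044 -0.0021]
```

View pics/h_s24.png

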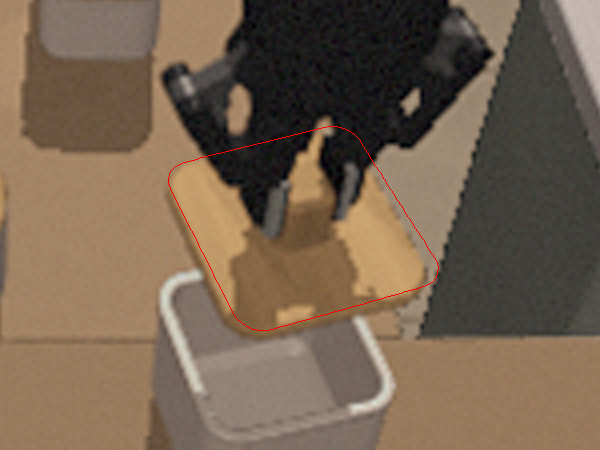

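play_rows --increments ".008 .006 -.001 .025;.012 0 0 0;.012 0 0 0;0 0 0 0;0 0 0 0"

```text
clock: 28.8
position: [0.3824, 0.3309, 0.1381]
ee_rot: [-0.084, 0.7, 0.074, 0.705]
ft_force: [-0.8, 0.4, 0.3]
grip_width: 0.275
```

```bash
python3 st.py .3826 .3356 .1044 .2345;python3 pic.py side s25 240 220 400 340
```

```text
t 28.8 pos [0.3824 0.3309 0.1381] q [ 0.17  0.36 -1.13  1.85  0.37  1.16 -0.87] jaw yaw 0.225 toolx [ 0.008 -0.013 -1.   ] tooly [-0.22  0.97 -0.01] F [-0.8  0.4  0.3] w 23.4
tool shift [0.0337 0.0051 0.0011] turn -0.01 alt 3.132
```

play_rows --increments ".003 .004 .0005 -.008;.003 .001 0 0;0 0 0 0;0 0 0 0"

```text
clock: 29.25
position: [0.3821, 0.3365, 0.1324]
ee_rot: [-0.087, 0.7, 0.078, 0.705]
ft_force: [0.4, -0.0, -0.5]
grip_width: 0.269
```

```bash
python3 st.py .3826 .3356 .1044 .2345;python3 pic.py side s26 240 220 400 340; python3 z.py s26 sq .382 .3335 .2345 .096
```

```text
t 29.25 pos [0.3821 0.3365 0.1324] q [ 0.15  0.38 -1.12  1.85  0.39  1.16 -0.88] jaw yaw 0.234 toolx [ 0.009 -0.012 -1.   ] tooly [-0.23  0.97 -0.01] F [ 0.4 -0.  -0.5] w 22.8
tool shift [ 0.028  -0.0006  0.0001] turn -0.001 alt 3.141
```

View pics/z_s26.png

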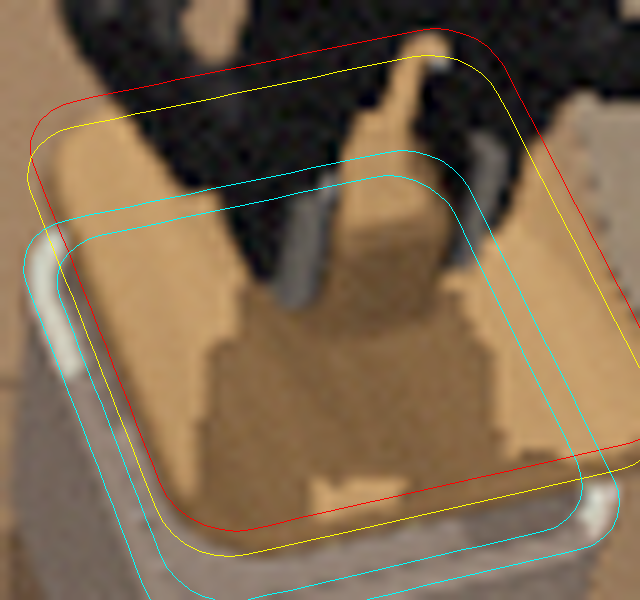

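play_rows --increments ".005 -.0005 0 0;.005 0 0 0;.003 0 0 0;0 0 0 0"

```text
clock: 29.7
position: [0.3825, 0.3355, 0.1182]
ee_rot: [-0.087, 0.699, 0.077, 0.705]
ft_force: [0.9, 0.1, -0.8]
grip_width: 0.27
```

```bash
python3 st.py .3826 .3356 .1044 .2345
```

```text
t 29.7 pos [0.3825 0.3355 0.1182] q [ 0.13  0.39 -1.11  1.86  0.41  1.13 -0.89] jaw yaw 0.233 toolx [ 0.01  -0.013 -1.   ] tooly [-0.23  0.97 -0.01] F [ 0.9  0.1 -0.8] w 23.0
tool shift [ 0.0138  0.0003 -0.    ] turn -0.001 alt 3.14
```

play_rows --increments ".004 0 0 0;.004 0 0 0;.002 0 0 0;0 0 0 0"

```text
clock: 30.1
position: [0.3828, 0.3353, 0.1073]
ee_rot: [-0.087, 0.699, 0.077, 0.705]
ft_force: [-0.0, -0.2, -0.1]
grip_width: 0.268
```

```bash
python3 st.py .3826 .3356 .1044 .2345;python3 pic.py side s27 260 240 400 345; python3 z.py s27 sq .382 .3335 .2345 .072
```

```text
t 30.1 pos [0.3828 0.3353 0.1073] q [ 0.12  0.41 -1.1   1.87  0.42  1.11 -0.9 ] jaw yaw 0.233 toolx [ 0.01  -0.013 -1.   ] tooly [-0.23  0.97 -0.01] F [-0.  -0.2 -0.1] w 22.8
tool shift [ 0.0029  0.0004 -0.0001] turn -0.001 alt 3.14
```

View pics/s27.png

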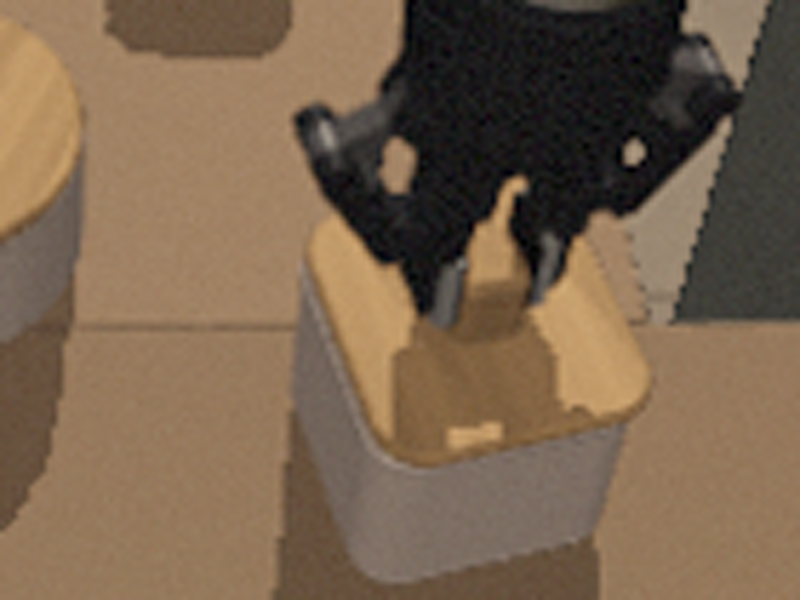

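play_rows --increments ".0015 0 .001 0;.0015 0 0 0;.0015 0 0 0;.0005 0 0 0;0 0 0 0"

```text
clock: 30.65
position: [0.3838, 0.3363, 0.1042]
ee_rot: [-0.087, 0.699, 0.077, 0.705]
ft_force: [-0.4, -3.0, 1.4]
grip_width: 0.271
```

```bash
python3 st.py .3826 .3356 .1044 .2345
```

```text
t 30.65 pos [0.3838 0.3363 0.1042] q [ 0.12  0.42 -1.09  1.87  0.43  1.11 -0.91] jaw yaw 0.233 toolx [ 0.01  -0.013 -1.   ] tooly [-0.23  0.97 -0.01] F [-0.4 -3.   1.4] w 23.0
tool shift [-0.0002 -0.0004 -0.0013] turn -0.002 alt 3.14
```

play_rows --increments ".001 0 0 0;0 0 0 0"

```text
clock: 30.85
position: [0.3838, 0.3363, 0.1041]
ee_rot: [-0.087, 0.699, 0.077, 0.705]
ft_force: [-1.6, -2.5, 3.0]
grip_width: 0.27
```

play_rows --increments "0 0 0 0;0 0 0 0;0 0 0 0;0 0 0 0" --hand 0

```text
clock: 31.25
position: [0.384, 0.337, 0.104]
ee_rot: [-0.087, 0.699, 0.077, 0.706]
ft_force: [0.0, 0.8, 0.2]
grip_width: 0.505
```

play_rows --increments "-.015 0 0 0;-.03 0 0 0;-.03 0 0 0;-.03 0 0 0;-.03 0 0 0;0 0 0 0"

```text
clock: 31.85
position: [0.3809, 0.3399, 0.2484]
ee_rot: [-0.087, 0.699, 0.079, 0.705]
ft_force: [-0.4, 0.0, 0.1]
grip_width: 0.501
```

```bash
python3 st.py .383 .05 .3 .2345; python3 pic.py side s28 180 100 400 330; python3 pic.py top t28 150 155 410 290; python3 tf.py s28 sq_lid,.3829,.3338,.2345,.069
```

```text
t 31.85 pos [0.3809 0.3399 0.2484] q [ 0.24  0.25 -1.2   1.7   0.25  1.36 -0.77] jaw yaw 0.236 toolx [ 0.01 -0.01 -1.  ] tooly [-0.23  0.97 -0.01] F [-0.4  0.   0.1] w 42.6
tool shift [-0.0485 -0.283  -0.0654] turn 0.002 alt -3.14
s28 sq_lid [0.3815 0.3336 0.2116] 13.9
```

View pics/s28.png

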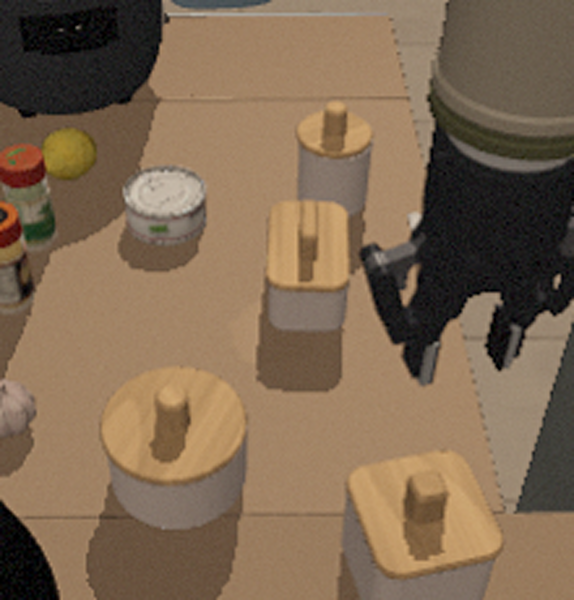

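View pics/t28.png

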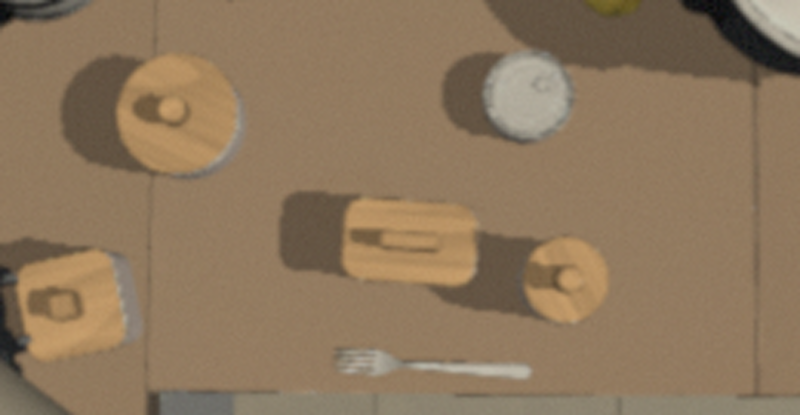

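```bash
python3 tf.py t28 lr_lid,.5621,.2412,0,.055 sq_lid,.3829,.3338,.2345,.069 ob_lid,.4452,.0215,-.027,.047 sr_lid,.4093,-.1212,0,.073; python3 tf.py s28 lr_lid,.5621,.2412,0,.055  ob_lid,.4452,.0215,-.027,.047 sr_lid,.4093,-.1212,0,.073
python3 - <<'E'
from h import *
P=pickle.load(open("poses.pkl","rb")); z0={'sr':.073,'lr':.055,'sq':.069,'ob':.047}
for tag,box in(("s28",None),("t28",None)):
    c=load(tag); big=cv2.resize(c["img"],None,fx=4,fy=4,interpolation=cv2.INTER_CUBIC)
    for k in z0:
        for o,z in [(outl(k,.0015),.019),(outl(k,.0015),.011)]:
            cv2.polylines(big,[np.int32((proj(c,world(o,z,P[k+'_dish'],z0[k]))+.5)*4)],True,(0,0,255),1)
    big=big[520:1320,820:1500] if tag[0]=='s' else big[620:1160,600:1600]
    m=max(big.shape[1]/800,big.shape[0]/600); cv2.imwrite(f"pics/fin_{tag}.png",cv2.resize(big,None,fx=1/m,fy=1/m,interpolation=cv2.INTER_AREA))
E
```

```text
t28 lr_lid [0.5654 0.2419 0.    ] 16.3
t28 sq_lid [0.3826 0.3311 0.2569] 17.7
t28 ob_lid [ 0.4483  0.0227 -0.0347] 14.0
t28 sr_lid [ 0.415  -0.1209  0.    ] 13.6
s28 lr_lid [0.5611 0.2408 0.    ] 13.3
s28 ob_lid [ 0.4484  0.0228 -0.0886] 16.8
s28 sr_lid [ 0.4105 -0.1206  0.    ] 15.4
```

View pics/fin_s28.png

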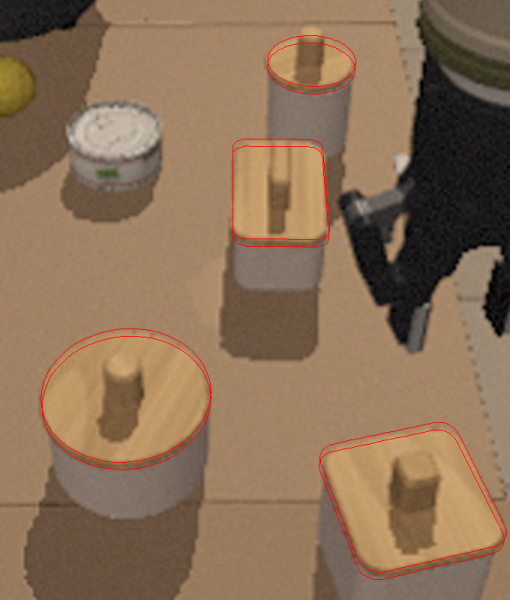

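View pics/fin_t28.png

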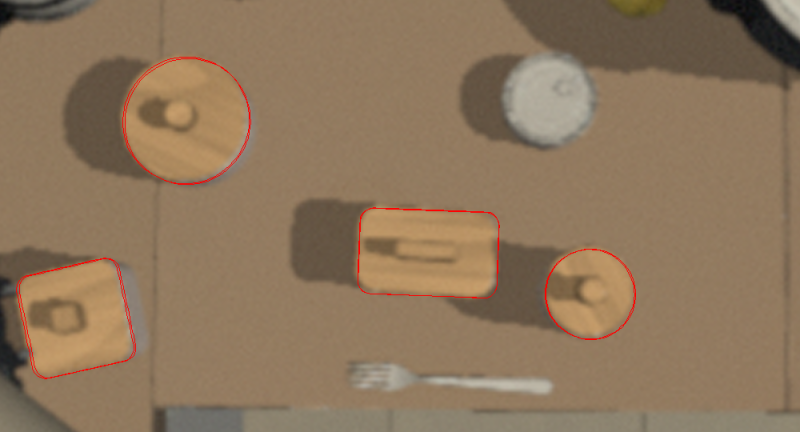

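```bash
python3 -c "
from workcell import workorder
print(workorder.hand_in())"
```

```text
the job is handed in; nothing more can be done
None
```

All four lids are on their dishes, and I handed the job in at about 32 s of the 93 s. I picked up each lid by its grip, lowered it onto its dish until it touched, and only then let go. The order was small round, large round, oblong, square.

- **Seating height:** when I released each lid, the gripper was within about 1 mm of where a fully seated lid would put it. Contact forces were only a few newtons. I inferred the plugs were home from this and the pictures, since nothing measured it directly.
- **Final pictures:** in both cameras the lids match the outlines expected for fully seated, flat lids to about one pixel (2–3 mm). The dishes and the tin look unmoved.
- **What disagreed:** some automatic position fits of the closed lids were off. The top view put the small round lid about 5 mm away along x, and the side view turned the oblong lid by about 0.06 rad. The other camera and the drawn-over outlines did not show these, so I put them down to fitting noise and did not re-measure.
- **Clear of the work:** at hand-in the gripper was open and raised, about 14 cm above its release height over the square dish, touching nothing.

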